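# Chock a row of rollers between two D-shank bench dogs

### The job

Line up all the loose rollers on the plywood board so that they cannot roll apart: fit one bench dog fully home in the red-edged hole, lay every roller across the middle of the board in one close row from that dog, and fit the other dog fully home in the hole that closes the row up with no empty place. The dogs' D-shaped shanks go in only one way round, so turn each to match its hole; leave the jar and the tape measure alone.

Things in the scene. Friction and masses are not known exactly. Their poses are not given: they have to be found in the camera images.
- board: Fixed plywood board, 270 mm (x) by 110 mm (y), flat top 40 mm above its origin (centre of its underside, on the bench); plate 24 mm thick, open below. Five D-shaped holes on y = 0: red-edged at x = -105 mm, others at -3, 33, 69, 105. Rollers lie across it, axes along y. A closed row has 4 mm of play in all, roller centres near x = -72, -36, 0, 36, 72 mm (the first n).
- hole_red (a point): Axis of the D-shaped hole at board x = -105 mm, edged with a red painted square, where the row begins, level with the board's top. Hole: 18 mm square, rim chamfered 2 mm, its two corners on the board's -x side cut off at 45 degrees, 9 mm from the axis: a dog enters only with its flat side (its +x) towards board +x (the other holes), where an orange line is painted.
- hole_2 (a point): Axis of the D-shaped hole at board x = -3 mm, unmarked, that closes a row of 2 rollers, level with the board's top. Hole: 18 mm square, rim chamfered 2 mm, its two corners on the board's +x side cut off at 45 degrees, 9 mm from the axis: a dog enters only with its flat side (its +x) towards board -x (the red-edged hole), where an orange line is painted.
- hole_3 (a point): Axis of the D-shaped hole at board x = 33 mm, unmarked, that closes a row of 3 rollers, level with the board's top. Hole: 18 mm square, rim chamfered 2 mm, its two corners on the board's +x side cut off at 45 degrees, 9 mm from the axis: a dog enters only with its flat side (its +x) towards board -x (the red-edged hole), where an orange line is painted.
- hole_4 (a point): Axis of the D-shaped hole at board x = 69 mm, unmarked, that closes a row of 4 rollers, level with the board's top. Hole: 18 mm square, rim chamfered 2 mm, its two corners on the board's +x side cut off at 45 degrees, 9 mm from the axis: a dog enters only with its flat side (its +x) towards board -x (the red-edged hole), where an orange line is painted.
- hole_5 (a point): Axis of the D-shaped hole at board x = 105 mm, unmarked, that closes a row of 5 rollers, level with the board's top. Hole: 18 mm square, rim chamfered 2 mm, its two corners on the board's +x side cut off at 45 degrees, 9 mm from the axis: a dog enters only with its flat side (its +x) towards board -x (the red-edged hole), where an orange line is painted.
- rack: Fixed blue block 130 mm (its x) by 52 mm (its y), 46 mm tall, origin at the centre of its underside; two round holes of 24 mm diameter at x = -42 and +42 mm hold the dogs by their shanks, free to turn.
- dog1: Aluminium bench dog, 130 g, one of two alike. Origin at the shoulder: above it (+z) a square head 26 x 26 mm, 62 mm tall, faces square to x and y; below it a steel shank 36 mm long, 16 mm wide, flat with square corners on +x, half round (radius 8 mm) on -x. The head's +x face and the strip above it on top are orange. Starts upright in the rack, shoulder on its top, turned anyhow.
- dog2: Aluminium bench dog, 130 g, one of two alike. Origin at the shoulder: above it (+z) a square head 26 x 26 mm, 62 mm tall, faces square to x and y; below it a steel shank 36 mm long, 16 mm wide, flat with square corners on +x, half round (radius 8 mm) on -x. The head's +x face and the strip above it on top are orange. Starts upright in the rack, shoulder on its top, turned anyhow.
- roller1: Black rubber roller with steel ends, a cylinder 36 mm across, 60 mm long, 105 to 210 g; one of five alike, of which 4 or 5 are present (absent: None). Starts lying on its side on the bench. Origin at its centre, y axis = cylinder axis. Held from above by its flat ends it can be set right beside another. It rolls when pushed but soon stops.
- roller2: Black rubber roller with steel ends, a cylinder 36 mm across, 60 mm long, 105 to 210 g; one of five alike, of which 4 or 5 are present (absent: None). Starts lying on its side on the bench. Origin at its centre, y axis = cylinder axis. Held from above by its flat ends it can be set right beside another. It rolls when pushed but soon stops.
- roller3: Black rubber roller with steel ends, a cylinder 36 mm across, 60 mm long, 105 to 210 g; one of five alike, of which 4 or 5 are present (absent: None). Starts lying on its side on the bench. Origin at its centre, y axis = cylinder axis. Held from above by its flat ends it can be set right beside another. It rolls when pushed but soon stops.
- roller4: Black rubber roller with steel ends, a cylinder 36 mm across, 60 mm long, 105 to 210 g; one of five alike, of which 4 or 5 are present (absent: None). Starts lying on its side on the bench. Origin at its centre, y axis = cylinder axis. Held from above by its flat ends it can be set right beside another. It rolls when pushed but soon stops.
- roller5: Black rubber roller with steel ends, a cylinder 36 mm across, 60 mm long, 105 to 210 g; one of five alike, of which 4 or 5 are present (absent: None). Starts lying on its side on the bench. Origin at its centre, y axis = cylinder axis. Held from above by its flat ends it can be set right beside another. It rolls when pushed but soon stops.
- lip: Fixed wooden batten 420 mm (x) by 24 mm, 24 mm tall, lying on the bench beyond the rollers as a stop for runaways; origin at the centre of its underside.
- jar: Screw jar, 66 mm across, 85 mm tall, yellow cap, origin at the centre of its underside; not part of the job.
- tape: Yellow tape measure, 70 x 35 x 62 mm tall, origin at the centre of its underside; not part of the job.
Mind the look-alikes: they are no part of the job. What is shaped like the roller4 but green or purple is not meant. What is shaped like the roller5 but turquoise is not meant.

How it is judged:
By the outcome, as a careful person would: the job done as asked, in the order asked, and still so for the second after the job is handed in, with the robot touching nothing.
Of roller1, roller2, roller3, roller4, roller5 only 4 to 5 are there at a start; the rules pass over those that are not, and their reading is None.
At some moment in a run one of roller1, roller2, roller3, roller4, roller5 may be knocked a few centimetres aside while the robot is not near it.
It also fails if it takes over 210 s, if anything falls off the work surface, if the arm or the gripper's body presses on something with over 40 N, if the wrist force passes 120 N, or if a joint passes its speed limit or range.

### The arm

A 7-joint arm with a two-finger parallel gripper is mounted at the origin on the work surface. World frame = base frame: x ahead of the robot, y to its left, z up, the work surface at z = 0. Lengths are in m, angles in rad, forces in N, time in s.
With the tool pointing down it reaches from about 0.425 to 0.875 m from the base axis. Payload 4.7 kg.
Tool frame: the origin (TCP) lies midway between the tips of the shut fingers; the grasp point (between the pads) lies 19 mm behind it; x points along the fingers, z is the direction in which the jaws open and shut, and the axes are right-handed (so a half turn about x gives the same grasp; the last joint's range is limited). The gripper opens to 87 mm and grips with 3 to 60 N. Pads are 19 mm wide; open, the fingers measure 117 mm over their backs; the gripper's body (75 mm by 190 mm) begins 51 mm behind the grasp point.
Start: joints at [-1.238, 0.321, -0.07, 1.45, 0.023, 1.371, -0.057], TCP at [0.204, 0.617, 0.223] pointing down, gripper open.
Joint ranges: [-2.86, 2.86], [-0.3, 2.09], [-1.38, 1.24], [0.06, 2.45], [-1.56, 4.7], [0.09, 2.05], [-2.69, 2.69]. Speed limits (rad/s): [2.57, 2.57, 3.14, 3.14, 3.14, 3.14, 3.14].

### API

Orientations are given as a rotation vector (axis times angle).
In Python, from bench import ctrl, vision, close_job gives the robot as it stands. The module is installed in compiled form; this text tells all that it offers.
- The arm moves only by the tool servo_tool, never from a script. Its argument "commands" is a list that holds one entry, the list of rows, each a list of 7 numbers: the turn, a rotation vector about the tool's x, y, z in degrees, then the shift along the tool's x, y, z in mm, then the finger opening in mm, from 0 to 87. In form: [[[wx, wy, wz, x, y, z, grip], ...]]. A call has 1 to 5 rows; each row is the pose to reach, as a shift and turn from the pose commanded when the call began, along the tool's axes at that moment; what a row does not reach only later rows make up. A row lasts 1/8 s, in which the tool goes at most 62.5 mm and 10.7 degrees, less where a joint would pass 70% of its speed; a pose out of reach is approached as far as the arm can. A call with a gripper value outside its range is refused whole. The fingers move at their own pace and stop on an object; "newtons" is the grip in N (left out, the last holds). Time passes only in rows, so rows that repeat a pose let the fingers close. It gives the time, the measured TCP pose, the force and the opening at its end, in the units of the state.
- ctrl.get_state(): the state, without advancing time (a new reading comes with each control period).
- vision.get_image(name): name is "scene" or "top" or "wrist"; returns the picture (420x560x3 uint8, red, green, blue); there is no depth.
- vision.camera_info(name): a dict with "fov_y" (degrees; the focal length in pixels is half the picture's height over the tangent of half this angle, whatever the lens; pixels are square), "cx", "cy" (the principal point, pixels), "dist" ([k1, k2, p1, p2, k3] as OpenCV has them; the pictures are not rectified), "pose" (4x4, takes a point from camera to world coordinates). Camera axes: x right, y down, z forward; pixel columns grow to the right and rows downward; lengths in m; the calibration is good to about 2 mm. A picture is of the moment at which its call begins: read the wrist's pose just before it. camera_info takes no time and is no camera call; for the wrist camera it gives the pose at the moment of the call.
- close_job(): hands the job in, once; it reports no verdict.
The state is a dict: "time": time; "joint_positions": joint angles; "qd": joint speeds; "joint_torque": joint torques, N m; "position": TCP position; "tool_rot": TCP orientation; "ft_force": force on the tool from outside, world axes, zero at the start; "torque": the same for the moment, N m; "grip_width": opening from 0.0 (shut) to 1.0 (fully open).
Only numpy, scipy, OpenCV 4.12 (cv2) and the standard library are available. Lean on these libraries where they do the work, as an engineer would, in place of code of your own. Each camera call takes 0.05 s, during which the arm holds its last target. There are 200 camera calls.

## Working session

There is one attempt and no reset: what is moved stays moved. The work goes in short steps, Python scripts to look and compute and a tool call to move; the robot and the scene stay as the last step left them, time stands still between calls to the robot, and variables do not carry over. Pictures are saved under pics/ and viewed, about 12 in all and at most 16, crops included, and the job is handed in when it is done.

Besides the shell and the picture viewer there is one more tool, called after "Call:" by a JSON object that holds its "api" and its "payload". servo_tool: Moves the arm, as the interface text tells. Its arguments: {"type":"object","properties":{"commands":{"type":"array"},"newtons":{"type":"number"}},"required":["commands"]}

```bash
mkdir -p pics; python3 - <<'E'
from bench import ctrl, vision
import cv2,numpy as np
print(ctrl.get_state())
for n in("scene","top","wrist"):
    i=vision.camera_info(n); print(n,i)
    im=vision.get_image(n); cv2.imwrite(f"pics/{n}0.png",im[:,:,::-1])
E
```

```text
{'time': 0.0, 'joint_positions': array([-1.23789269,  0.3218714 , -0.07009938,  1.45164413,  0.02259598,
        1.37079494, -0.05690686]), 'qd': array([-0.0008362 ,  0.00117501, -0.00038842, -0.00138202, -0.0003837 ,
       -0.00116372,  0.00080243]), 'joint_torque': array([-5.91866155e-04, -4.91303337e+01, -4.03946433e-01, -3.12530279e+01,
       -6.37592515e-02,  4.38487914e-02,  1.87615096e-04]), 'position': array([0.20359742, 0.61672102, 0.22144569]), 'tool_rot': array([-0.97245895,  1.34485715,  0.97046788]), 'ft_force': array([ 0.18164105, -0.00585519, -0.344239  ]), 'torque': array([ 0.05250652, -0.02097458,  0.03801157]), 'grip_width': 0.9969197720926126}
scene {'fov_y': 50.00183402663659, 'cx': 277.1223315619666, 'cy': 203.87733741393288, 'dist': array([0.03386687, 0.        , 0.        , 0.        , 0.        ]), 'pose': array([[-0.25018502,  0.64699502, -0.72028112,  1.36390509],
       [ 0.96806984,  0.17926921, -0.17522364,  0.15022522],
       [ 0.0157554 , -0.74112077, -0.67118684,  0.85613196],
       [ 0.        ,  0.        ,  0.        ,  1.        ]])}
top {'fov_y': 45.42543979464431, 'cx': 275.3972937804535, 'cy': 219.3314594391908, 'dist': array([-0.14007382,  0.        ,  0.        ,  0.        ,  0.        ]), 'pose': array([[ 0.01324221, -0.99385204,  0.10992161,  0.42037873],
       [-0.99985177, -0.01195135,  0.01239404, -0.0612781 ],
       [-0.01100413, -0.11006944, -0.99386298,  1.23545001],
       [ 0.        ,  0.        ,  0.        ,  1.        ]])}
wrist {'fov_y': 69.46461443106686, 'cx': 282.5269604569127, 'cy': 210.89859076330717, 'dist': array([-0.0393767,  0.       ,  0.       ,  0.       ,  0.       ]), 'pose': array([[ 0.3130959 ,  0.92027984,  0.2346401 ,  0.14022463],
       [ 0.94971981, -0.3029214 , -0.07918904,  0.63842095],
       [-0.00179857,  0.24763612, -0.96885144,  0.38349176],
       [ 0.        ,  0.        ,  0.        ,  1.        ]])}
```

View pics/top0.png

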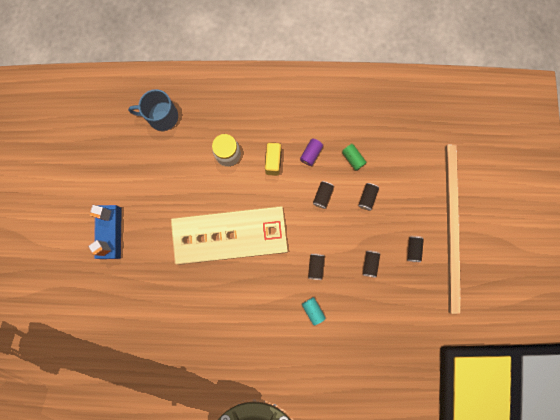

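View pics/scene0.png

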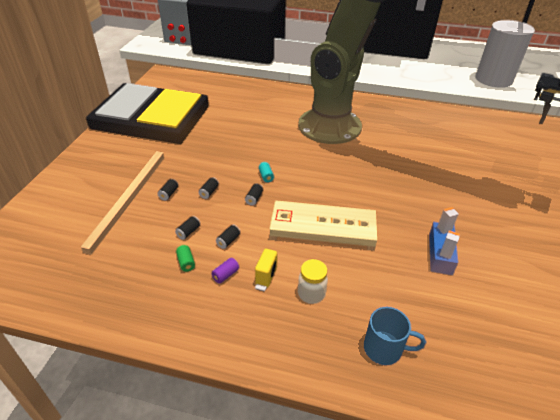

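Top view shows five black rollers at (323,195), (369,197), (316,267), (371,264) and (415,249). The look-alikes are purple (312,152), green (354,157) and turquoise (314,311), and none of them is black. The board has its red hole at (272,231), and the rack with the dogs is at (107,232). Five rollers means hole_5 closes the row. I'll confirm in one crop and measure.

```bash
cat > h.py <<'E'
import numpy as np, cv2
from scipy.spatial.transform import Rotation as R
from bench import ctrl, vision
def shot(n,name=None):
    i=vision.camera_info(n); im=vision.get_image(n)[:,:,::-1].copy()
    if name: cv2.imwrite("pics/"+name,im)
    return im,i
def KD(i):
    f=210/np.tan(np.radians(i['fov_y']/2))
    return np.array([[f,0,i['cx']],[0,f,i['cy']],[0,0,1]]),np.array(i['dist'])
def cast(i,px,z):
    K,D=KD(i); p=np.atleast_2d(np.array(px,float))
    u=cv2.undistortPoints(p[:,None],K,D)[:,0]
    d=np.c_[u,np.ones(len(u))]@i['pose'][:3,:3].T; o=i['pose'][:3,3]
    return o+d*((z-o[2])/d[:,2])[:,None]
def proj(i,P):
    K,D=KD(i); T=np.linalg.inv(i['pose'])
    return cv2.projectPoints(np.atleast_2d(np.array(P,float)),cv2.Rodrigues(T[:3,:3])[0],T[:3,3],K,D)[0][:,0]
def blobs(mask,amin):
    c,_=cv2.findContours(mask.astype(np.uint8),cv2.RETR_EXTERNAL,cv2.CHAIN_APPROX_NONE)
    return [k for k in c if cv2.contourArea(k)>=amin]
def rect(i,c,z):  # world min-area rect of contour cast at z
    w=cast(i,c[:,0],z)[:,:2]*1000
    (x,y),(a,b),t=cv2.minAreaRect(w.astype(np.float32))
    if a<b: a,b,t=b,a,t+90
    return np.array([x,y]),a,b,(t+90)%180-90   # long axis angle
def target(x,y,z,yaw):  # yaw deg = direction of jaw axis (tool z) in world; pose with tool x down
    zt=np.array([np.cos(np.radians(yaw)),np.sin(np.radians(yaw)),0]); xt=np.array([0,0,-1.])
    return np.array([x,y,z]),R.from_matrix(np.c_[xt,np.cross(zt,xt),zt])
def now():
    s=ctrl.get_state(); return s,s['position'],R.from_rotvec(s['tool_rot'])
def yawnow(r): z=r.as_matrix()[:,2]; return np.degrees(np.arctan2(z[1],z[0]))
def go(*wps): # each (x,y,z mm, yaw): prints tool-frame row for each, successive calls
    s,p,r=now(); print("t %.1f pos %s yaw %.1f w %.1f F %s"%(s['time'],np.round(p*1e3,1),yawnow(r),s['grip_width']*87,np.round(s['ft_force'],1)))
    for x,y,z,yaw in wps:
        d=(yaw-yawnow(r)+90)%180-90
        P,Q=target(x/1e3,y/1e3,z/1e3,yawnow(r)+d)
        print(" row",np.round(np.degrees((r.inv()*Q).as_rotvec()),1),np.round(r.inv().apply(P-p)*1e3,1),"dyaw %.1f"%d)
        p,r=P,Q
E
python3 - <<'E'
from h import *
im=cv2.imread('pics/top0.png'); i=vision.camera_info('top')
cv2.imwrite('pics/crop0.png',cv2.resize(im[130:330,70:470],None,fx=2,fy=2,interpolation=cv2.INTER_CUBIC))
h=cv2.cvtColor(im,cv2.COLOR_BGR2HSV)
roi=np.zeros(im.shape[:2],bool); roi[130:330,60:480]=1
print("rollers")
for c in blobs(roi&(im.max(2)<60),40):
    m=c[:,0].mean(0); p,a,b,t=rect(i,c,.02); print(np.round(m),np.round(p),round(a),round(b),round(t), "r %.0f"%np.hypot(*p))
print("red")
for c in blobs(roi&((h[...,0]<5)|(h[...,0]>175))&(h[...,1]>170)&(h[...,2]>150),5): print(c[:,0].mean(0),rect(i,c,.04))
print("board")
for c in blobs(roi&(h[...,0]>18)&(h[...,0]<32)&(h[...,1]>60)&(h[...,1]<150)&(h[...,2]>170),500): print(c[:,0].mean(0),rect(i,c,.04))
print("rack")
for c in blobs(roi&(h[...,0]>100)&(h[...,0]<125)&(h[...,1]>150),100): print(c[:,0].mean(0),rect(i,c,.046))
E
```

```text
rollers
[415. 248.] [ 488. -388.] 51 33 -6 r 623
red
board
[228.52597403 234.85714286] (array([514.04437256,  66.16985321]), 270.29864501953125, 110.09614562988281, -82.972580909729)
rack
[107.81675393 232.69109948] (array([516.99365234, 364.23007202]), 127.04389953613281, 60.08799743652344, 4.611032485961914)
```

View pics/crop0.png

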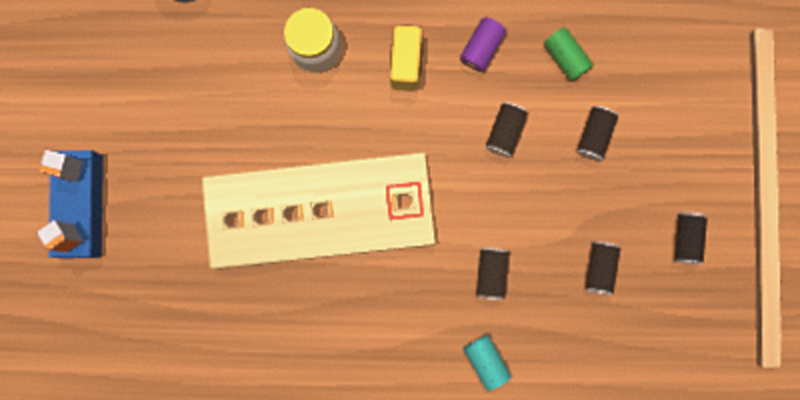

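Crop confirms five black rollers with steel ends, and the board measures 270x110, as described. Moving the wrist camera over the rack.

```bash
python3 -c "
from h import *
s,p,r=now();print(yawnow(r), r.as_matrix().round(2))
i=vision.camera_info('wrist'); print('cam in tool',r.inv().apply(i['pose'][:3,3]-p).round(3))
go((500,364,222,90),(500,364,222,90))
"
```

```text
71.7380803533767 [[-0.   -0.95  0.31]
 [-0.    0.31  0.95]
 [-1.   -0.   -0.  ]]
cam in tool [-0.162  0.067  0.   ]
t 0.1 pos [203.6 616.8 221.7] yaw 71.7 w 86.8 F [-0.3  0.3  0.6]
 row [-18.3  -0.1  -0. ] [  -0.  -360.7 -147.2] dyaw 18.3
 row [0. 0. 0.] [0. 0. 0.] dyaw 0.0
```

Call:
{"api": "servo_tool", "payload": {"commands": [[[-9,0,0,0,-60,-25,87],[-18,0,0,0,-120,-50,87],[-18,0,0,0,-180,-74,87],[-18,0,0,0,-240,-98,87],[-18,0,0,0,-300,-122,87]]]}}

```text
time: 0.78
position: [0.443, 0.4131, 0.2225]
tool_rot: [-1.206, 1.211, 1.206]
ft_force: [1.4, 0.3, -0.8]
grip_width: 1.001
```

Call:
{"api": "servo_tool", "payload": {"commands": [[[0,0,0,0,-48,-42,50],[0,0,0,0,-48,-42,50],[0,0,0,0,-48,-42,50]]], "newtons": 20}}

```text
time: 1.15
position: [0.4891, 0.3726, 0.2222]
tool_rot: [-1.205, 1.212, 1.206]
ft_force: [-0.8, 0.5, -0.5]
grip_width: 0.743
```

```bash
python3 -c "
from h import *
go()
im,i=shot('wrist','w1.png'); np.save('i1',i)
"
```

```text
t 1.1 pos [489.1 372.6 222.2] yaw 89.7 w 64.6 F [-0.8  0.5 -0.5]
```

View pics/w1.png

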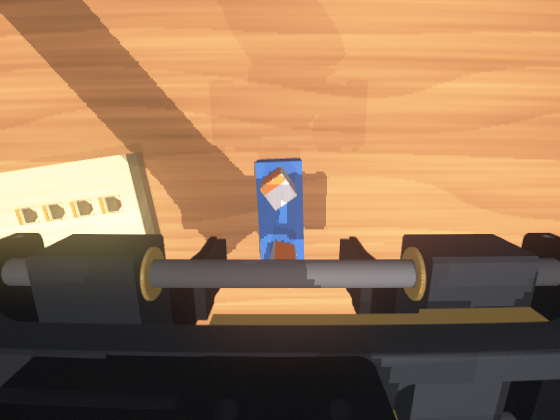

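```bash
python3 -c "
from h import *
im=cv2.imread('pics/w1.png'); i=np.load('i1.npy',allow_pickle=True).item()
c=im[155:265,240:320]; cv2.imwrite('pics/c1.png',cv2.resize(c,None,fx=7,fy=5.4,interpolation=cv2.INTER_NEAREST) if 0 else cv2.resize(c,None,fx=5.4,fy=5.4,interpolation=cv2.INTER_NEAREST))
h=cv2.cvtColor(im,cv2.COLOR_BGR2HSV)
roi=np.zeros(im.shape[:2],bool); roi[160:235,255:303]=1
white=roi&(h[...,1]<60)&(h[...,2]>150); org=roi&(h[...,0]<20)&(h[...,1]>120)&(h[...,2]>100)
for n,m in(('white',white),('org',org)):
  for c in blobs(m,10): print(n,c[:,0].mean(0),rect(i,c,.108),cv2.approxPolyDP(c,2,True)[:,0].tolist())
print(cast(i,[[255,161],[301,159],[258,232]],.046)*1000)
"
```

```text
white [281.20689655 192.33333333] (array([474.62234497, 369.07998657]), 25.962615966796875, 25.6381778717041, -54.48705291748047) [[281, 173], [285, 180], [264, 196], [275, 210], [296, 196]]
org [255.65217391 206.73043478] (array([488.49200439, 348.55587769]), 53.99715805053711, 2.8806865215301514, -1.5555267333984375) [[255, 178], [255, 234], [258, 234]]
org [271.61538462 181.33846154] (array([464.8973999 , 362.65066528]), 25.378032684326172, 12.137945175170898, -53.57102584838867) [[279, 169], [264, 179], [264, 186], [261, 188], [264, 194], [284, 179], [278, 175]]
[[451.30380528 342.64865536  46.        ]
 [449.36719224 393.55341743  46.        ]
 [533.86168766 343.94704497  46.        ]]
```

View pics/c1.png

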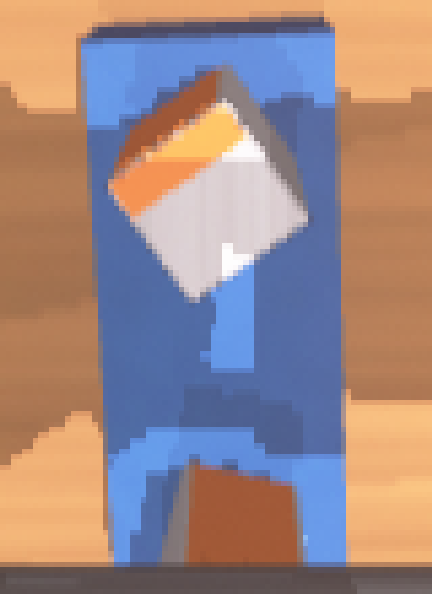

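```bash
python3 -c "
from h import *
i=np.load('i1.npy',allow_pickle=True).item()
q=cast(i,np.array([[110,187],[222,103],[305,220],[193,300]])/5.4+[240,155],.108)[:,:2]*1000
c=q.mean(0); print(q.round(1),c.round(1)); e=(q[0]+q[1])/2-c; a=np.degrees(np.arctan2(e[1],e[0])); print(a)
go((c[0],c[1],222,a+270),(c[0],c[1],63,a+270))
print(ctrl.get_state()['joint_positions'].round(2))
"
```

```text
[[472.3 352.5]
 [458.  371.8]
 [478.2 386. ]
 [492.3 366.5]] [475.2 369.2]
-145.0213788876074
t 1.2 pos [488.3 373.7 222.3] yaw 89.8 w 60.8 F [-1.2  0.3 -0.1]
 row [-35.1   0.1  -0.1] [ 0.3 13.1 -4.5] dyaw 35.1
 row [0. 0. 0.] [159.   0.   0.] dyaw -0.0
[-0.78  0.24  0.1   1.55 -0.03  1.35  0.89]
```

Call:
{"api": "servo_tool", "payload": {"commands": [[[-10,0,0,0,13,-4.5,50],[-20,0,0,40,13,-4.5,50],[-30,0,0,80,13,-4.5,50],[-35,0,0,80,13,-4.5,50],[-35,0,0,80,13,-4.5,50]]]}}

```text
time: 1.82
position: [0.4748, 0.3697, 0.1422]
tool_rot: [-1.641, 0.857, 1.643]
ft_force: [-0.5, 0.4, 0.3]
grip_width: 0.575
```

```bash
python3 -c "
from h import *
go((475,369,63,125))
"
```

```text
t 1.8 pos [474.8 369.7 142.2] yaw 124.9 w 50.0 F [-0.5  0.4  0.3]
 row [-0.1  0.  -0. ] [79.2  0.2 -0.8] dyaw 0.1
```

Call:
{"api": "servo_tool", "payload": {"commands": [[[0,0,0,40,0,0,50],[0,0,0,79,0,-0.5,50],[0,0,0,79,0,-0.5,50],[0,0,0,79,0,-0.5,20],[0,0,0,79,0,-0.5,15]]], "newtons": 40}}

```text
time: 2.45
position: [0.478, 0.369, 0.066]
tool_rot: [-1.64, 0.854, 1.638]
ft_force: [0.5, 0.5, -0.3]
grip_width: 0.425
```

Call:
{"api": "servo_tool", "payload": {"commands": [[[0,0,0,0,0,0,15],[0,0,0,0,0,0,15],[0,0,0,0,0,0,15]]]}}

```text
time: 2.82
position: [0.4772, 0.3688, 0.0651]
tool_rot: [-1.64, 0.856, 1.639]
ft_force: [-2.7, 0.1, 6.3]
grip_width: 0.299
```

Call:
{"api": "servo_tool", "payload": {"commands": [[[0,0,0,-50,0,0,15],[0,0,0,-100,0,0,15],[0,0,0,-160,0,0,15],[5,0,0,-165,20,-36,15],[15,0,0,-165,45,-82,15]]]}}

```text
time: 3.45
position: [0.4866, 0.2745, 0.2293]
tool_rot: [-1.457, 1.026, 1.455]
ft_force: [0.2, -0.2, -1.3]
grip_width: 0.296
```

```bash
python3 -c "
from h import *
go((527,-110,230,7))
"
```

```text
t 3.5 pos [486.6 274.5 229.3] yaw 109.6 w 25.7 F [ 0.2 -0.2 -1.3]
 row [-77.4  -0.1   0.1] [  -0.9   90.9 -375.8] dyaw 77.4
```

Call:
{"api": "servo_tool", "payload": {"commands": [[[10,0,0,0,13,-52,15],[20,0,0,0,26,-108,15],[30,0,0,0,39,-162,15],[40,0,0,0,52,-215,15],[50,0,0,0,65,-270,15]]]}}

```text
time: 4.08
position: [0.516, -0.0035, 0.2282]
tool_rot: [-0.807, 1.416, 0.808]
ft_force: [0.8, 0.7, -1.5]
grip_width: 0.293
```

```bash
python3 -c "
from h import *
go((527,-110,230,7))
"
```

```text
t 4.1 pos [516.   -3.5 228.2] yaw 59.4 w 25.5 F [ 0.8  0.7 -1.5]
 row [52.4 -0.  -0. ] [ -1.8 -63.7 -86.1] dyaw -52.4
```

Call:
{"api": "servo_tool", "payload": {"commands": [[[10,0,0,0,-32,-43,15],[20.5,0,0,0,-64,-86,15],[31,0,0,0,-64,-86,15],[41.5,0,0,0,-64,-86,15],[52,0,0,0,-64,-86,15]]]}}

```text
time: 4.7
position: [0.5278, -0.1085, 0.228]
tool_rot: [-0.101, 1.57, 0.1]
ft_force: [-0.2, 0.2, -0.4]
grip_width: 0.297
```

Call:
{"api": "servo_tool", "payload": {"commands": [[[0,0,0,0,0,0,15]]]}}

```text
time: 4.82
position: [0.5279, -0.1083, 0.2281]
tool_rot: [-0.107, 1.569, 0.107]
ft_force: [0.6, -0.3, -0.8]
grip_width: 0.297
```

```bash
python3 -c "
from h import *
go((527,-38,230,7))
im,i=shot('wrist','w2.png'); np.save('i2',i)
"
```

```text
t 4.8 pos [ 527.9 -108.3  228.1] yaw 7.8 w 25.8 F [ 0.6 -0.3 -0.8]
 row [ 0.8 -0.1 -0. ] [-1.9 69.7  8.6] dyaw -0.8
```

View pics/w2.png

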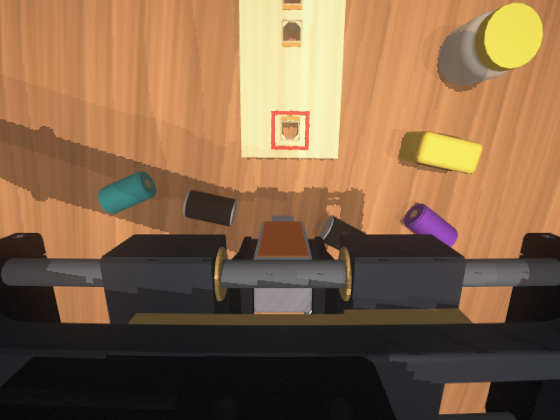

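```bash
python3 -c "
from h import *
im=cv2.imread('pics/w2.png'); i=np.load('i2.npy',allow_pickle=True).item()
h=cv2.cvtColor(im,cv2.COLOR_BGR2HSV)
red=((h[...,0]<6)|(h[...,0]>174))&(h[...,1]>150)&(h[...,2]>120); red[200:]=0
for c in blobs(red,100): print('red',rect(i,c,.04),cv2.minAreaRect(c))
b=(h[...,0]>18)&(h[...,0]<35)&(h[...,1]>40)&(h[...,1]<150)&(h[...,2]>180); b[200:]=0;b[:,400:]=0
for c in blobs(b,3000):
  # edges by line fit: left, right, bottom
  p=c[:,0]; 
  for n,s in(('L',(p[:,0]<248)&(p[:,1]>10)&(p[:,1]<150)),('R',(p[:,0]>330)&(p[:,1]>10)&(p[:,1]<150)),('B',(p[:,1]>150)&(p[:,0]>250)&(p[:,0]<330))):
    w=cast(i,p[s],.04)[:,:2].astype(np.float32)*1000; v=cv2.fitLine(w,cv2.DIST_HUBER,0,.01,.01).ravel(); print(n,v, np.degrees(np.arctan2(v[1],v[0])))
o=(h[...,0]<16)&(h[...,1]>120); o[:,:262]=0;o[:,305:]=0;o[:210]=0;o[262:]=0
col=[np.where(o[:,x])[0] for x in range(266,302,5)]; print([k[:1] for k in col])
print(cast(i,[[283,220.5],[264,221],[303,221]],.209)*1000)
cv2.imwrite('pics/c2.png',np.hstack([cv2.resize(im[100:170,235:345],None,fx=4,fy=4),cv2.resize(im[205:275,228:338],None,fx=3.5,fy=4)]))
"
```

```text
red (array([526.66662598, -36.15389633]), 41.71005630493164, 41.152278900146484, 5.9813690185546875) ((289.8804626464844, 129.70582580566406), (36.94852066040039, 37.851280212402344), 1.847610354423523)
L [ 1.2236815e-01 -9.9248481e-01  4.6485672e+02  1.7079786e+01] -82.9712
R [ 1.2591133e-01 -9.9204153e-01  5.7413458e+02  2.2635878e+01] -82.76661
B [ 9.9324220e-01  1.1605998e-01  5.3108130e+02 -6.5354362e+01] 6.664767
[array([210]), array([210]), array([210]), array([210]), array([210]), array([210]), array([210]), array([210])]
[[526.6254624  -93.21760648 209.        ]
 [514.95905153 -95.15618984 209.        ]
 [538.99615619 -91.83743551 209.        ]]
```

View pics/c2.png

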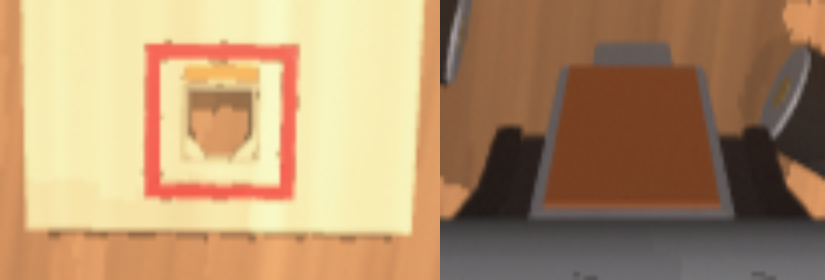

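Call:
{"api": "servo_tool", "payload": {"commands": [[[0.8,0,0,30,55,6,15],[0.8,0,0,80,70.5,8,15],[0.8,0,0,124,70.5,8,15],[0.8,0,0,124,70.5,8,15]]]}}

```text
time: 5.38
position: [0.5236, -0.037, 0.1014]
tool_rot: [-0.098, 1.577, 0.097]
ft_force: [0.4, -0.7, -1.2]
grip_width: 0.293
```

```bash
python3 -c "
from h import *
go((526.1,-37.4,57,7))
"
```

```text
t 5.4 pos [523.6 -37.  101.4] yaw 7.1 w 25.5 F [ 0.4 -0.7 -1.2]
 row [ 0.1 -0.5  0. ] [44.4 -0.7  2.8] dyaw -0.1
```

Call:
{"api": "servo_tool", "payload": {"commands": [[[0,0,0,0,-0.7,2.5,15],[0,0,0,0,-0.7,2.5,15]]]}}

```text
time: 5.62
position: [0.5315, -0.0379, 0.1069]
tool_rot: [-0.095, 1.564, 0.095]
ft_force: [0.4, 0.7, -0.6]
grip_width: 0.299
```

```bash
python3 -c "
from h import *
go((526.1,-37.4,57,7))
"
```

```text
t 5.6 pos [531.5 -37.9 106.9] yaw 6.9 w 26.0 F [ 0.4  0.7 -0.6]
 row [-0.1  0.2  0. ] [49.9  1.2 -5.5] dyaw 0.1
```

Call:
{"api": "servo_tool", "payload": {"commands": [[[0,0,0,0,0,0,15],[0,0,0,0,0,0,15]]]}}

```text
time: 5.88
position: [0.5299, -0.0375, 0.1053]
tool_rot: [-0.095, 1.567, 0.095]
ft_force: [0.5, -0.6, -1.3]
grip_width: 0.298
```

Call:
{"api": "servo_tool", "payload": {"commands": [[[0,0,0,0,0,0,15],[0,0,0,0,0,0,15]]]}}

```text
time: 6.12
position: [0.5294, -0.0374, 0.1046]
tool_rot: [-0.095, 1.569, 0.095]
ft_force: [0.8, -0.5, -1.6]
grip_width: 0.294
```

Call:
{"api": "servo_tool", "payload": {"commands": [[[0,0,0,0,0,0,15]]]}}

```text
time: 6.25
position: [0.5294, -0.0375, 0.1045]
tool_rot: [-0.095, 1.569, 0.095]
ft_force: [-0.6, -0.8, -1.3]
grip_width: 0.297
```

```bash
python3 -c "
from h import *
go((526.1,-37.4,57,7))
"
```

```text
t 6.2 pos [529.4 -37.5 104.5] yaw 6.9 w 25.8 F [-0.6 -0.8 -1.3]
 row [-0.1 -0.  -0. ] [47.5  0.5 -3.3] dyaw 0.1
```

Call:
{"api": "servo_tool", "payload": {"commands": [[[0,0,0,3,0.3,-3.2,15],[0,0,0,6,0.3,-3.2,15],[0,0,0,6,0.3,-3.2,15],[0,0,0,6,0.3,-3.2,15],[0,0,0,6,0.3,-3.2,15]]]}}

```text
time: 6.88
position: [0.5264, -0.0376, 0.0987]
tool_rot: [-0.095, 1.568, 0.095]
ft_force: [0.8, -0.0, -1.6]
grip_width: 0.293
```

Call:
{"api": "servo_tool", "payload": {"commands": [[[0,0,0,4,0,0,15],[0,0,0,8,0,0,15],[0,0,0,12,0,0,15],[0,0,0,16,0,0,15],[0,0,0,16,0,0,15]]]}}

```text
time: 7.5
position: [0.5259, -0.0376, 0.0821]
tool_rot: [-0.095, 1.57, 0.095]
ft_force: [0.8, 0.1, -1.2]
grip_width: 0.296
```

```bash
python3 -c "
from h import *
go((526.1,-37.4,57,7))
"
```

```text
t 7.5 pos [525.9 -37.6  82.1] yaw 6.9 w 25.7 F [ 0.8  0.1 -1.2]
 row [-0.1 -0.  -0. ] [25.1  0.2  0.2] dyaw 0.1
```

Call:
{"api": "servo_tool", "payload": {"commands": [[[0,0,0,8,0,0,15],[0,0,0,16,0,0,15],[0,0,0,22,0,0,15],[0,0,0,26,0,0,15],[0,0,0,26,0,0,15]]]}}

```text
time: 8.12
position: [0.526, -0.0377, 0.0592]
tool_rot: [-0.094, 1.57, 0.096]
ft_force: [-8.1, -0.2, 20.1]
grip_width: 0.298
```

Call:
{"api": "servo_tool", "payload": {"commands": [[[0,0,0,0,0,0,15],[0,0,0,0,0,0,15]]]}}

```text
time: 8.38
position: [0.526, -0.0377, 0.0592]
tool_rot: [-0.094, 1.57, 0.096]
ft_force: [-8.6, 0.2, 20.9]
grip_width: 0.297
```

Call:
{"api": "servo_tool", "payload": {"commands": [[[0,0,0,-2,0,0,50],[0,0,0,-2,0,0,50],[0,0,0,-2,0,0,50],[0,0,0,-40,0,0,60],[0,0,0,-100,0,0,87]]]}}

```text
time: 9.0
position: [0.5244, -0.0374, 0.1554]
tool_rot: [-0.096, 1.574, 0.095]
ft_force: [0.8, 0.7, 0.7]
grip_width: 0.718
```

Call:
{"api": "servo_tool", "payload": {"commands": [[[0,0,0,-50,-40,0,87],[0,0,0,-80,-100,0,87],[0,0,0,-80,-150,0,87],[0,0,0,-80,-150,0,87]]]}}

```text
time: 9.5
position: [0.5434, -0.1926, 0.237]
tool_rot: [-0.091, 1.569, 0.085]
ft_force: [0.0, 0.2, 0.1]
grip_width: 0.994
```

```bash
python3 - <<'E'
from h import *
go()
im,i=shot('wrist','w3.png'); np.save('i3',i)
t,it=shot('top','top1.png')
roi=np.zeros(t.shape[:2],bool); roi[150:300,300:440]=1
for c in blobs(roi&(t.max(2)<75),20):
    m=c[:,0].mean(0); print(np.round(m),[np.round(v,1) for v in rect(it,c,.02)])
cv2.imwrite('pics/m3.png',np.hstack([im,cv2.resize(t[130:330,200:480],None,fx=2,fy=2.1)]))
E
python3 -c "
import cv2;cv2.imwrite('pics/m3.png',cv2.resize(cv2.imread('pics/m3.png'),(800,300)))"
```

```text
t 9.5 pos [ 543.4 -192.6  237. ] yaw 6.4 w 86.5 F [0.  0.2 0.1]
[312. 266.] [array([ 439.9, -134.4]), np.float64(59.5), np.float64(19.9), np.float64(-18.1)]
[415. 249.] [array([ 486.7, -387.7]), np.float64(54.1), np.float64(34.6), np.float64(-6.6)]
[328. 182.] [array([ 645.7, -177.2]), np.float64(113.9), np.float64(43.9), np.float64(-18.4)]
[409. 176.] [array([ 666.1, -375.2]), np.float64(114.8), np.float64(7.9), np.float64(-17.8)]
[342. 188.] [array([ 636.6, -204.8]), np.float64(202.9), np.float64(23.1), np.float64(-16.6)]
```

View pics/m3.png

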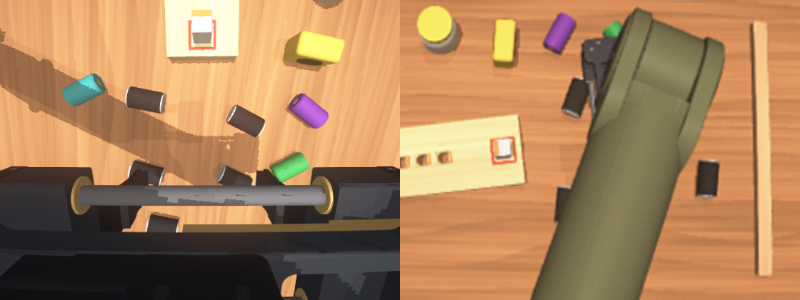

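```bash
cat >> h.py <<'E'
def rollers(im,i,z=.018,amin=60,roi=None):
    hs=cv2.cvtColor(im,cv2.COLOR_BGR2HSV)
    m=(im.max(2)<70)&(hs[...,1]<140)
    if roi is not None:
        k=np.zeros(m.shape,bool); x0,y0,x1,y1=roi; k[y0:y1,x0:x1]=1; m&=k
    m=cv2.morphologyEx(m.astype(np.uint8),cv2.MORPH_OPEN,np.ones((3,3)))
    for c in blobs(m,amin):
        p,a,b,t=rect(i,c,z); print(np.round(c[:,0].mean(0)),"xy",np.round(p,1),"LxW %.0f %.0f ang %.1f"%(a,b,t))
E
python3 - <<'E'
from h import *
im=cv2.imread('pics/w3.png'); i=np.load('i3.npy',allow_pickle=True).item()
rollers(im,i,roi=(150,100,400,238))
print('top')
im=cv2.imread('pics/top0.png'); i=vision.camera_info('top')
for c in blobs((im.max(2)<90)&(np.indices(im.shape[:2])[1]>290)&(np.indices(im.shape[:2])[1]<430)&(np.indices(im.shape[:2])[0]<300)&(np.indices(im.shape[:2])[0]>170),60): print(np.round(c[:,0].mean(0)),[np.round(v,1) for v in rect(i,c,.018)])
E
```

```text
[213. 233.] xy [ 459.  -263.6] LxW 39 6 ang -9.7
top
[316. 266.] [array([ 441.9, -145.5]), np.float64(53.6), np.float64(34.2), np.float64(-5.4)]
[371. 263.] [array([ 450.5, -279.4]), np.float64(53.9), np.float64(34.7), np.float64(-10.5)]
[415. 249.] [array([ 487.2, -388.1]), np.float64(54.9), np.float64(35.6), np.float64(-5.5)]
[368. 196.] [array([ 616.6, -274.8]), np.float64(56.5), np.float64(33.7), np.float64(-20.2)]
[323. 194.] [array([ 619.2, -163.1]), np.float64(55.9), np.float64(33.3), np.float64(-20.6)]
```

```bash
sed -i 's/(im.max(2)<70)&(hs\[...,1\]<140)/(im.max(2)<90)/' h.py; python3 - <<'E'
from h import *
im=cv2.imread('pics/w3.png'); i=np.load('i3.npy',allow_pickle=True).item()
rollers(im,i,roi=(150,100,400,232))
print(im[138,204],im[169,343],im[150,260])
E
```

```text
[196. 229.] xy [ 436.2 -259. ] LxW 27 8 ang 6.5
[197. 149.] xy [ 435.7 -154.6] LxW 55 14 ang -7.8
[69 77 96] [ 69  80 103] [121 183 245]
```

```bash
sed -i 's/(im.max(2)<90)$/(im.max(2)<125)\&(hs[...,1]<115)/' h.py; python3 - <<'E'
from h import *
im=cv2.imread('pics/w3.png'); i=np.load('i3.npy',allow_pickle=True).item()
rollers(im,i,roi=(150,100,400,232))
print("A");go((441,-146,230,-6))
E
```

```text
[195. 229.] xy [ 435.6 -259.7] LxW 26 7 ang 6.5
[345. 170.] xy [ 620.2 -161.6] LxW 58 33 ang -20.3
[202. 139.] xy [ 437.3 -143.7] LxW 59 35 ang -5.7
A
t 9.6 pos [ 544.1 -186.6  235.9] yaw 6.9 w 87.2 F [-0.  -0.3 -1.2]
 row [12.9 -0.1 -0. ] [  6.   52.6 -97.5] dyaw -12.9
```

Call:
{"api": "servo_tool", "payload": {"commands": [[[4,0,0,30,26,-50,87],[8,0,0,60,53,-99,87],[12.5,0,0,110,53,-99,87],[12.5,0,0,130,53,-99,87],[12.5,0,0,130,53,-99,87]]]}}

```text
time: 10.22
position: [0.4382, -0.1437, 0.105]
tool_rot: [0.075, 1.573, -0.073]
ft_force: [0.4, -0.1, 0.9]
grip_width: 0.998
```

Call:
{"api": "servo_tool", "payload": {"commands": [[[0,0,0,0,0,0,87],[0,0,0,0,0,0,87],[0,0,0,0,0,0,87]]]}}

```text
time: 10.6
position: [0.4403, -0.1459, 0.1072]
tool_rot: [0.076, 1.568, -0.076]
ft_force: [0.8, -0.6, 0.1]
grip_width: 1.001
```

```bash
python3 -c "
from h import *
go((439.5,-144.5,6,-5.6))
"
```

```text
t 10.6 pos [ 440.3 -145.9  107.2] yaw -5.6 w 87.1 F [ 0.8 -0.6  0.1]
 row [ 0.   0.1 -0. ] [101.2   1.3  -1.1] dyaw -0.0
```

Call:
{"api": "servo_tool", "payload": {"commands": [[[0,0,0,50,1.3,-1,87],[0,0,0,90,1.3,-1,87],[0,0,0,100,1.3,-1,87],[0,0,0,101,1.3,-1,87],[0,0,0,101,1.3,-1,55]]], "newtons": 25}}

```text
time: 11.22
position: [0.4403, -0.1448, 0.007]
tool_rot: [0.076, 1.567, -0.076]
ft_force: [-0.2, -0.7, -0.2]
grip_width: 0.951
```

Call:
{"api": "servo_tool", "payload": {"commands": [[[0,0,0,0,0,0,50],[0,0,0,0,0,0,50],[0,0,0,0,0,0,50]]]}}

```text
time: 11.6
position: [0.4396, -0.1445, 0.0062]
tool_rot: [0.076, 1.568, -0.076]
ft_force: [-0.2, -0.6, 2.3]
grip_width: 0.687
```

Call:
{"api": "servo_tool", "payload": {"commands": [[[0,0,0,-50,0,0,50],[0,0,0,-100,0,0,50],[0,0,0,-150,0,0,50],[0,0,0,-150,0,0,50],[0,0,0,-150,0,0,50]]]}}

```text
time: 12.22
position: [0.4381, -0.1441, 0.1547]
tool_rot: [0.077, 1.571, -0.076]
ft_force: [-0.1, -0.9, -1.9]
grip_width: 0.686
```

```bash
cat >> h.py <<'E'
O=np.array([513.4,67.9]); U=np.array([-.1236,.9923])
def slot(s,z,yaw=7.1): p=O+s*U; return (p[0],p[1],z,yaw)
E
python3 -c "
from h import *
go(slot(-67,150),slot(-67,47))
"
```

```text
t 12.2 pos [ 438.1 -144.1  154.7] yaw -5.6 w 59.7 F [-0.1 -0.9 -1.9]
 row [-12.7  -0.1  -0. ] [  4.7 153.   69.1] dyaw 12.7
 row [0. 0. 0.] [103.   0.   0.] dyaw 0.0
```

Call:
{"api": "servo_tool", "payload": {"commands": [[[-4,0,0,0,50,22,50],[-8,0,0,0,100,45,50],[-12.5,0,0,0,150,68,50],[-12.7,0,0,40,153,69,50],[-12.7,0,0,85,153,69,50]]]}}

```text
time: 12.85
position: [0.5215, 0.0022, 0.0677]
tool_rot: [-0.1, 1.571, 0.099]
ft_force: [-0.7, -0.2, -2.0]
grip_width: 0.687
```

Call:
{"api": "servo_tool", "payload": {"commands": [[[0,0,0,0,0,0,50],[0,0,0,0,0,0,50],[0,0,0,0,0,0,50],[0,0,0,0,0,0,50]]]}}

```text
time: 13.35
position: [0.5234, 0.0012, 0.072]
tool_rot: [-0.097, 1.566, 0.098]
ft_force: [-0.3, 0.2, -0.8]
grip_width: 0.688
```

```bash
python3 -c "
from h import *
go(slot(-70,48),slot(-75,47))
"
```

```text
t 13.3 pos [523.4   1.2  72. ] yaw 7.1 w 59.9 F [-0.3  0.2 -0.8]
 row [ 0.   0.2 -0. ] [24.  -2.6 -1.7] dyaw -0.0
 row [0. 0. 0.] [ 1. -5.  0.] dyaw 0.0
```

Call:
{"api": "servo_tool", "payload": {"commands": [[[0,0,0,12,-1,-1,50],[0,0,0,24,-2,-1.7,50],[0,0,0,24.5,-2.5,-1.7,50],[0,0,0,24.5,-2.5,-1.7,50],[0,0,0,24.5,-2.5,-1.7,50]]]}}

```text
time: 13.98
position: [0.5205, -0.0017, 0.0456]
tool_rot: [-0.098, 1.569, 0.098]
ft_force: [-0.1, -0.3, -1.7]
grip_width: 0.69
```

Call:
{"api": "servo_tool", "payload": {"commands": [[[0,0,0,0,-1,0,50],[0,0,0,0,-2,0,50],[0,0,0,0,-3,0,50],[0,0,0,0,-3,0,50]]]}}

```text
time: 14.48
position: [0.5213, -0.0047, 0.0461]
tool_rot: [-0.098, 1.568, 0.098]
ft_force: [-0.1, 0.4, -1.8]
grip_width: 0.686
```

Call:
{"api": "servo_tool", "payload": {"commands": [[[0,0,0,0,-0.7,0,50],[0,0,0,0,-1.5,0,50],[0,0,0,0,-1.5,0,50]]]}}

```text
time: 14.85
position: [0.5215, -0.0059, 0.0461]
tool_rot: [-0.098, 1.569, 0.098]
ft_force: [-1.3, 0.8, -1.7]
grip_width: 0.686
```

Call:
{"api": "servo_tool", "payload": {"commands": [[[0,0,0,0,-0.7,0,50],[0,0,0,0,-1.5,0,50],[0,0,0,0,-1.5,0,50],[0,0,0,0,-1.5,0,50]]]}}

```text
time: 15.35
position: [0.5218, -0.0074, 0.0461]
tool_rot: [-0.098, 1.568, 0.098]
ft_force: [-0.4, 1.3, -1.2]
grip_width: 0.69
```

Call:
{"api": "servo_tool", "payload": {"commands": [[[0,0,0,0,-0.7,0,50],[0,0,0,0,-1.5,0,50],[0,0,0,0,-1.5,0,50],[0,0,0,0,-1.5,0,50]]]}}

```text
time: 15.85
position: [0.5219, -0.0081, 0.0463]
tool_rot: [-0.097, 1.568, 0.099]
ft_force: [-0.7, 4.7, 1.8]
grip_width: 0.688
```

Call:
{"api": "servo_tool", "payload": {"commands": [[[0,0,0,0.5,0.7,0,50],[0,0,0,0.5,0.7,0,72],[0,0,0,0.5,0.7,0,80],[0,0,0,0.5,0.7,0,84],[0,0,0,-50,0.7,0,84]]]}}

```text
time: 16.48
position: [0.5185, -0.0088, 0.0932]
tool_rot: [-0.099, 1.577, 0.096]
ft_force: [0.3, 0.5, -0.1]
grip_width: 0.95
```

Call:
{"api": "servo_tool", "payload": {"commands": [[[0,0,0,-60,-20,0,87],[0,0,0,-100,-60,30,87],[0,0,0,-130,-100,50,87],[0,0,0,-130,-150,60,87],[0,0,0,-130,-150,60,87]]]}}

```text
time: 17.1
position: [0.5997, -0.1559, 0.2262]
tool_rot: [-0.095, 1.569, 0.088]
ft_force: [-0.5, 0.7, -0.3]
grip_width: 0.998
```

Call:
{"api": "servo_tool", "payload": {"commands": [[[0,0,0,0,0,0,87],[0,0,0,0,0,0,87]]]}}

```text
time: 17.35
position: [0.5998, -0.1479, 0.2257]
tool_rot: [-0.099, 1.569, 0.1]
ft_force: [-0.6, -0.1, -0.0]
grip_width: 1.002
```

```bash
python3 - <<'E'
from h import *
im,i=shot('wrist','w4.png'); np.save('i4',i)
rollers(im,i,roi=(100,0,450,235),amin=200)
go((620,-162,6,-20.3))
E
```

```text
[296. 202.] xy [ 619.  -161.1] LxW 59 35 ang -20.0
[224.  56.] xy [513.  -11.8] LxW 69 67 ang -83.2
[406.  20.] xy [711.6  58.1] LxW 61 30 ang -23.7
t 17.4 pos [ 599.9 -147.9  225.8] yaw 7.3 w 87.5 F [0.7 0.5 0.8]
 row [27.6 -0.  -0.1] [219.8 -16.7  18.2] dyaw -27.6
```

View pics/w4.png

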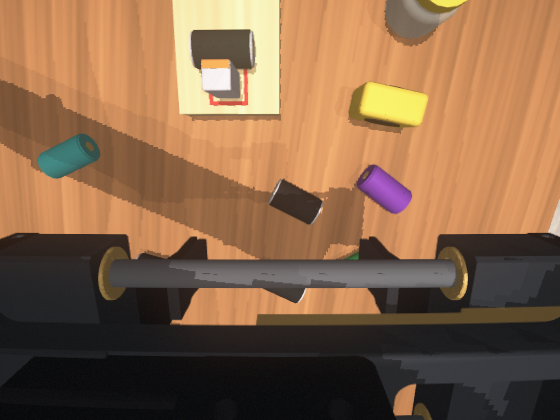

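Call:
{"api": "servo_tool", "payload": {"commands": [[[9,0,0,30,-17,18,80],[18,0,0,80,-17,18,80],[27.4,0,0,120,-17,18,80],[27.4,0,0,140,-17,18,80],[27.4,0,0,140,-17,18,80]]]}}

```text
time: 18.02
position: [0.6193, -0.1632, 0.0851]
tool_rot: [0.275, 1.556, -0.274]
ft_force: [-0.4, -0.5, 0.9]
grip_width: 0.922
```

Call:
{"api": "servo_tool", "payload": {"commands": [[[0,0,0,0,0,0,80],[0,0,0,0,0,0,80],[0,0,0,0,0,0,80]]]}}

```text
time: 18.4
position: [0.6206, -0.1645, 0.0873]
tool_rot: [0.278, 1.551, -0.277]
ft_force: [0.3, -0.2, -0.4]
grip_width: 0.918
```

```bash
python3 -c "
from h import *
go((619.5,-161.5,6,-20.1))
"
```

```text
t 18.4 pos [ 620.6 -164.5   87.3] yaw -20.2 w 79.8 F [ 0.3 -0.2 -0.4]
 row [-0.1  0.1 -0. ] [81.3  2.4 -2.2] dyaw 0.1
```

Call:
{"api": "servo_tool", "payload": {"commands": [[[0,0,0,50,2.4,-2,80],[0,0,0,75,2.4,-2,80],[0,0,0,81,2.4,-2,80],[0,0,0,81,2.4,-2,80],[0,0,0,81,2.4,-2,55]]]}}

```text
time: 19.02
position: [0.6201, -0.1618, 0.0067]
tool_rot: [0.278, 1.55, -0.277]
ft_force: [-0.2, 0.4, 0.2]
grip_width: 0.867
```

Call:
{"api": "servo_tool", "payload": {"commands": [[[0,0,0,0,0,0,50],[0,0,0,0,0,0,50],[0,0,0,0,0,0,50]]]}}

```text
time: 19.4
position: [0.6189, -0.1612, 0.0058]
tool_rot: [0.278, 1.553, -0.277]
ft_force: [-2.6, 0.5, 6.0]
grip_width: 0.688
```

Call:
{"api": "servo_tool", "payload": {"commands": [[[0,0,0,-50,0,0,50],[0,0,0,-100,0,0,50],[0,0,0,-150,0,0,50],[-5,0,0,-155,0,0,50],[-15,0,0,-155,0,0,50]]]}}

```text
time: 20.02
position: [0.6196, -0.1614, 0.161]
tool_rot: [0.068, 1.567, -0.068]
ft_force: [0.7, 0.8, -1.8]
grip_width: 0.689
```

```bash
python3 -c "
from h import *
go(slot(-32,155))
"
```

```text
t 20.0 pos [ 619.6 -161.4  161. ] yaw -5.0 w 60.0 F [ 0.7  0.8 -1.8]
 row [-12.1   0.1   0. ] [   5.7  188.  -119. ] dyaw 12.1
```

Call:
{"api": "servo_tool", "payload": {"commands": [[[-4,0,0,0,50,-32,50],[-8,0,0,0,100,-64,50],[-12,0,0,0,150,-96,50],[-12,0,0,0,188,-119,50],[-12,0,0,40,188,-119,50]]]}}

```text
time: 20.65
position: [0.5191, 0.0421, 0.1222]
tool_rot: [-0.095, 1.561, 0.101]
ft_force: [1.4, -0.3, -1.3]
grip_width: 0.69
```

Call:
{"api": "servo_tool", "payload": {"commands": [[[0,0,0,40,0,0,50],[0,0,0,40,0,0,50],[0,0,0,40,0,0,50],[0,0,0,40,0,0,50],[0,0,0,40,0,0,50]]]}}

```text
time: 21.28
position: [0.5186, 0.0369, 0.0813]
tool_rot: [-0.092, 1.567, 0.093]
ft_force: [-0.4, -0.3, -1.8]
grip_width: 0.686
```

```bash
python3 -c "
from h import *
go(slot(-34,47.5))
"
```

```text
t 21.3 pos [518.6  36.9  81.3] yaw 6.7 w 59.7 F [-0.4 -0.3 -1.8]
 row [-0.4  0.1 -0. ] [33.8 -2.6 -1.4] dyaw 0.4
```

Call:
{"api": "servo_tool", "payload": {"commands": [[[-0.4,0,0,20,-2,-1,50],[-0.4,0,0,32,-2.6,-1.4,50],[-0.4,0,0,33.5,-2.6,-1.4,50],[-0.4,0,0,33.5,-2.6,-1.4,50],[-0.4,0,0,33.5,-2.6,-1.4,50]]]}}

```text
time: 21.9
position: [0.5171, 0.0341, 0.0472]
tool_rot: [-0.098, 1.567, 0.098]
ft_force: [0.4, -0.1, -1.8]
grip_width: 0.687
```

Call:
{"api": "servo_tool", "payload": {"commands": [[[0,0,0,0,-1,0,50],[0,0,0,0,-2,0,50],[0,0,0,0,-3,0,50],[0,0,0,0,-3,0,50]]]}}

```text
time: 22.4
position: [0.5169, 0.0309, 0.0466]
tool_rot: [-0.098, 1.569, 0.098]
ft_force: [-0.1, 0.1, -2.6]
grip_width: 0.687
```

Call:
{"api": "servo_tool", "payload": {"commands": [[[0,0,0,0,-0.7,0,50],[0,0,0,0,-1.5,0,50],[0,0,0,0,-1.5,0,50]]]}}

```text
time: 22.78
position: [0.5171, 0.0295, 0.0466]
tool_rot: [-0.098, 1.569, 0.098]
ft_force: [0.1, -0.4, -1.6]
grip_width: 0.686
```

Call:
{"api": "servo_tool", "payload": {"commands": [[[0,0,0,0,-0.7,0,50],[0,0,0,0,-1.5,0,50],[0,0,0,0,-1.5,0,50]]]}}

```text
time: 23.15
position: [0.5173, 0.0286, 0.0466]
tool_rot: [-0.098, 1.569, 0.099]
ft_force: [0.5, 1.3, -1.4]
grip_width: 0.687
```

Call:
{"api": "servo_tool", "payload": {"commands": [[[0,0,0,0,-0.7,0,50],[0,0,0,0,-1.5,0,50],[0,0,0,0,-1.5,0,50]]]}}

```text
time: 23.52
position: [0.5174, 0.0268, 0.0465]
tool_rot: [-0.098, 1.569, 0.098]
ft_force: [-0.1, 2.9, -2.9]
grip_width: 0.691
```

Call:
{"api": "servo_tool", "payload": {"commands": [[[0,0,0,0.5,0.7,0,50],[0,0,0,0.5,0.7,0,72],[0,0,0,0.5,0.7,0,80],[0,0,0,0.5,0.7,0,84],[0,0,0,-50,0.7,0,84]]]}}

```text
time: 24.15
position: [0.5142, 0.0267, 0.0939]
tool_rot: [-0.099, 1.577, 0.096]
ft_force: [1.1, 0.1, 0.7]
grip_width: 0.954
```

Call:
{"api": "servo_tool", "payload": {"commands": [[[0,0,0,-60,-10,0,80],[0,0,0,-110,-50,0,80],[0,0,0,-130,-110,0,80],[0,0,0,-130,-170,-5,80],[0,0,0,-130,-230,-10,80]]]}}

```text
time: 24.78
position: [0.5362, -0.2043, 0.2274]
tool_rot: [-0.098, 1.567, 0.098]
ft_force: [0.7, 0.5, -0.8]
grip_width: 0.921
```

Call:
{"api": "servo_tool", "payload": {"commands": [[[0,0,0,0,-55,-10,80],[0,0,0,0,-75,-10,80],[0,0,0,0,-75,-10,80],[0,0,0,0,-75,-10,80]]]}}

```text
time: 25.28
position: [0.5358, -0.2764, 0.2263]
tool_rot: [-0.098, 1.569, 0.1]
ft_force: [0.0, 0.9, -0.3]
grip_width: 0.915
```

```bash
python3 - <<'E'
from h import *
im,i=shot('wrist','w5.png'); np.save('i5',i)
rollers(im,i,roi=(100,0,450,235),amin=200)
go((450.5,-279.4,6,-10.5))
E
```

```text
[348. 195.] xy [ 618.4 -273.6] LxW 59 34 ang -19.8
[211. 182.] xy [ 446.9 -277.5] LxW 59 35 ang -10.0
t 25.3 pos [ 535.9 -276.   226.4] yaw 7.3 w 80.2 F [ 0.1 -1.1  0.2]
 row [17.8 -0.  -0.1] [220.4   7.2 -85.2] dyaw -17.8
```

View pics/w5.png

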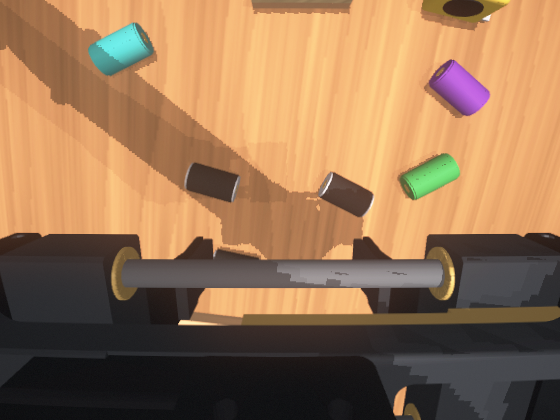

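Call:
{"api": "servo_tool", "payload": {"commands": [[[6,0,0,30,5,-45,80],[12,0,0,80,9,-87,80],[17.5,0,0,120,9,-87,80],[17.5,0,0,140,9,-87,80],[17.5,0,0,140,9,-87,80]]]}}

```text
time: 25.95
position: [0.4474, -0.2776, 0.0853]
tool_rot: [0.141, 1.569, -0.139]
ft_force: [0.0, 0.1, 1.0]
grip_width: 0.922
```

Call:
{"api": "servo_tool", "payload": {"commands": [[[0,0,0,0,0,0,80],[0,0,0,0,0,0,80],[0,0,0,0,0,0,80]]]}}

```text
time: 26.32
position: [0.4486, -0.2799, 0.0874]
tool_rot: [0.142, 1.565, -0.142]
ft_force: [-0.0, -0.1, -0.1]
grip_width: 0.915
```

```bash
python3 -c "
from h import *
go((448.5,-278,6,-10.2))
"
```

```text
t 26.3 pos [ 448.6 -279.9   87.4] yaw -10.4 w 79.6 F [-0.  -0.1 -0.1]
 row [-0.2  0.1 -0. ] [81.4  1.8 -0.6] dyaw 0.2
```

Call:
{"api": "servo_tool", "payload": {"commands": [[[0,0,0,50,1.8,-0.5,80],[0,0,0,75,1.8,-0.5,80],[0,0,0,81,1.8,-0.5,80],[0,0,0,81,1.8,-0.5,80],[0,0,0,81,1.8,-0.5,55]]]}}

```text
time: 26.95
position: [0.4489, -0.2785, 0.0069]
tool_rot: [0.142, 1.564, -0.142]
ft_force: [-0.4, 0.2, -0.1]
grip_width: 0.871
```

Call:
{"api": "servo_tool", "payload": {"commands": [[[0,0,0,0,0,0,50],[0,0,0,0,0,0,50],[0,0,0,0,0,0,50]]]}}

```text
time: 27.32
position: [0.4484, -0.278, 0.0062]
tool_rot: [0.142, 1.565, -0.142]
ft_force: [0.1, -0.4, 4.8]
grip_width: 0.686
```

Call:
{"api": "servo_tool", "payload": {"commands": [[[0,0,0,-50,0,0,50],[0,0,0,-100,0,0,50],[0,0,0,-150,0,0,50],[-5,0,0,-155,20,0,50],[-15,0,0,-155,60,0,50]]]}}

```text
time: 27.95
position: [0.4583, -0.219, 0.1606]
tool_rot: [-0.066, 1.569, 0.066]
ft_force: [0.7, -0.1, -2.5]
grip_width: 0.688
```

```bash
python3 -c "
from h import *
go(slot(3,155))
"
```

```text
t 27.9 pos [ 458.3 -219.   160.6] yaw 4.8 w 59.9 F [ 0.7 -0.1 -2.5]
 row [-2.3  0.   0. ] [  5.6 284.3  78.9] dyaw 2.3
```

Call:
{"api": "servo_tool", "payload": {"commands": [[[-2.3,0,0,0,57,16,50],[-2.3,0,0,0,114,32,50],[-2.3,0,0,0,171,48,50],[-2.3,0,0,0,228,64,50],[-2.3,0,0,0,284,79,50]]]}}

```text
time: 28.58
position: [0.5133, 0.0732, 0.1592]
tool_rot: [-0.097, 1.571, 0.097]
ft_force: [0.6, -0.9, -1.3]
grip_width: 0.689
```

Call:
{"api": "servo_tool", "payload": {"commands": [[[0,0,0,40,0,0,50],[0,0,0,78,0,0,50],[0,0,0,78,0,0,50],[0,0,0,78,0,0,50],[0,0,0,78,0,0,50]]]}}

```text
time: 29.2
position: [0.5156, 0.0709, 0.0842]
tool_rot: [-0.094, 1.566, 0.096]
ft_force: [-0.4, -1.4, -1.4]
grip_width: 0.684
```

```bash
python3 -c "
from h import *
go(slot(0,47.5))
"
```

```text
t 29.2 pos [515.6  70.9  84.2] yaw 6.9 w 59.5 F [-0.4 -1.4 -1.4]
 row [-0.2  0.2 -0. ] [36.7 -2.7 -2.7] dyaw 0.2
```

Call:
{"api": "servo_tool", "payload": {"commands": [[[0,0,0,20,-2,-1.5,50],[0,0,0,34,-2.7,-2.7,50],[0,0,0,36.5,-2.7,-2.7,50],[0,0,0,36.5,-2.7,-2.7,50],[0,0,0,36.5,-2.7,-2.7,50]]]}}

```text
time: 29.82
position: [0.5126, 0.0678, 0.0465]
tool_rot: [-0.095, 1.567, 0.095]
ft_force: [0.8, -0.4, -0.4]
grip_width: 0.69
```

Call:
{"api": "servo_tool", "payload": {"commands": [[[0,0,0,0,-1,0,50],[0,0,0,0,-2,0,50],[0,0,0,0,-3,0,50],[0,0,0,0,-3,0,50]]]}}

```text
time: 30.32
position: [0.5127, 0.0647, 0.0463]
tool_rot: [-0.095, 1.568, 0.095]
ft_force: [-0.4, 0.5, 1.1]
grip_width: 0.69
```

Call:
{"api": "servo_tool", "payload": {"commands": [[[0,0,0,0,-0.7,0,50],[0,0,0,0,-1.5,0,50],[0,0,0,0,-1.5,0,50]]]}}

```text
time: 30.7
position: [0.5127, 0.064, 0.0463]
tool_rot: [-0.094, 1.568, 0.096]
ft_force: [-1.0, 3.7, 1.5]
grip_width: 0.686
```

Call:
{"api": "servo_tool", "payload": {"commands": [[[0,0,0,0,-0.7,0,50],[0,0,0,0,-1,0,50],[0,0,0,0,-1,0,50]]]}}

```text
time: 31.08
position: [0.5128, 0.0628, 0.0463]
tool_rot: [-0.095, 1.568, 0.096]
ft_force: [-2.1, 4.4, 3.0]
grip_width: 0.689
```

Call:
{"api": "servo_tool", "payload": {"commands": [[[0,0,0,0.5,0.7,0,50],[0,0,0,0.5,0.7,0,72],[0,0,0,0.5,0.7,0,80],[0,0,0,0.5,0.7,0,84],[0,0,0,-50,0.7,0,84]]]}}

```text
time: 31.7
position: [0.5092, 0.0617, 0.0929]
tool_rot: [-0.097, 1.577, 0.093]
ft_force: [-0.8, 0.6, -0.2]
grip_width: 0.953
```

Call:
{"api": "servo_tool", "payload": {"commands": [[[0,0,0,-60,-10,0,80],[0,0,0,-80,-60,12,80],[0,0,0,-80,-120,24,80],[0,0,0,-80,-180,36,80],[0,0,0,-80,-240,48,80]]]}}

```text
time: 32.33
position: [0.5896, -0.1716, 0.1761]
tool_rot: [-0.096, 1.568, 0.095]
ft_force: [1.2, 0.2, -0.3]
grip_width: 0.919
```

Call:
{"api": "servo_tool", "payload": {"commands": [[[9,0,0,0,-50,10,80],[18,0,0,0,-107,15,80],[27,0,0,40,-107,15,80],[27,0,0,70,-107,15,80],[27,0,0,80,-107,15,80]]]}}

```text
time: 32.95
position: [0.6155, -0.2736, 0.0934]
tool_rot: [0.275, 1.558, -0.275]
ft_force: [0.2, 0.1, -0.1]
grip_width: 0.926
```

Call:
{"api": "servo_tool", "payload": {"commands": [[[0,0,0,0,0,0,80],[0,0,0,0,0,0,80],[0,0,0,0,0,0,80]]]}}

```text
time: 33.33
position: [0.6179, -0.2743, 0.0976]
tool_rot: [0.274, 1.551, -0.275]
ft_force: [0.1, -0.2, 0.6]
grip_width: 0.919
```

```bash
python3 -c "
from h import *
go((617.5,-274,6,-20))
"
```

```text
t 33.3 pos [ 617.9 -274.3   97.6] yaw -20.0 w 80.0 F [ 0.1 -0.2  0.6]
 row [-0.   0.1 -0. ] [91.6  0.1 -0.7] dyaw 0.0
```

Call:
{"api": "servo_tool", "payload": {"commands": [[[0,0,0,50,0,-0.5,80],[0,0,0,85,0,-0.5,80],[0,0,0,91,0,-0.5,80],[0,0,0,91,0,-0.5,80],[0,0,0,91,0,-0.5,55]]]}}

```text
time: 33.95
position: [0.618, -0.2746, 0.0073]
tool_rot: [0.274, 1.55, -0.275]
ft_force: [-0.3, 0.8, -0.0]
grip_width: 0.866
```

Call:
{"api": "servo_tool", "payload": {"commands": [[[0,0,0,0,0,0,50],[0,0,0,0,0,0,50],[0,0,0,0,0,0,50]]]}}

```text
time: 34.33
position: [0.6166, -0.2738, 0.006]
tool_rot: [0.275, 1.553, -0.274]
ft_force: [-2.7, 1.6, 6.0]
grip_width: 0.685
```

Call:
{"api": "servo_tool", "payload": {"commands": [[[0,0,0,-50,0,0,50],[0,0,0,-100,0,0,50],[0,0,0,-150,0,0,50],[-5,0,0,-155,20,0,50],[-15,0,0,-155,60,0,50]]]}}

```text
time: 34.95
position: [0.6371, -0.2199, 0.1615]
tool_rot: [0.067, 1.567, -0.071]
ft_force: [0.3, 0.2, -2.4]
grip_width: 0.685
```

```bash
python3 -c "
from h import *
go(slot(38,155))
"
```

```text
t 35.0 pos [ 637.1 -219.9  161.5] yaw -5.0 w 59.6 F [ 0.3  0.2 -2.4]
 row [-12.1   0.1   0.1] [   5.4  313.  -156.5] dyaw 12.1
```

Call:
{"api": "servo_tool", "payload": {"commands": [[[-4,0,0,0,52,-26,50],[-8,0,0,0,104,-52,50],[-12,0,0,0,156,-78,50],[-12,0,0,0,208,-104,50],[-12,0,0,0,260,-130,50]]]}}

```text
time: 35.58
position: [0.5299, 0.0548, 0.16]
tool_rot: [-0.095, 1.568, 0.095]
ft_force: [1.6, 0.2, -1.6]
grip_width: 0.689
```

Call:
{"api": "servo_tool", "payload": {"commands": [[[0,0,0,0,46,-37,50],[0,0,0,40,46,-37,50],[0,0,0,75,46,-37,50],[0,0,0,75,46,-37,50],[0,0,0,75,46,-37,50]]]}}

```text
time: 36.2
position: [0.4893, 0.0941, 0.0862]
tool_rot: [-0.094, 1.567, 0.095]
ft_force: [0.6, 0.3, -1.9]
grip_width: 0.691
```

Call:
{"api": "servo_tool", "payload": {"commands": [[[0,0,0,0,0,0,50],[0,0,0,0,0,0,50]]]}}

```text
time: 36.45
position: [0.4893, 0.0943, 0.0862]
tool_rot: [-0.094, 1.567, 0.095]
ft_force: [-0.5, 0.3, -1.3]
grip_width: 0.688
```

```bash
python3 -c "
from h import *
go(slot(36,47.5))
"
```

```text
t 36.5 pos [489.3  94.3  86.2] yaw 6.9 w 59.9 F [-0.5  0.3 -1.3]
 row [-0.2  0.1 -0. ] [38.7  6.9 20.6] dyaw 0.2
```

Call:
{"api": "servo_tool", "payload": {"commands": [[[0,0,0,5,8,20.5,50],[0,0,0,15,7,20.5,50],[0,0,0,25,7,20.5,50],[0,0,0,36,7,20.5,50],[0,0,0,38.5,7,20.5,50]]]}}

```text
time: 37.08
position: [0.5064, 0.103, 0.0458]
tool_rot: [-0.095, 1.572, 0.094]
ft_force: [-6.4, -0.9, 11.3]
grip_width: 0.69
```

Call:
{"api": "servo_tool", "payload": {"commands": [[[0,0,0,0,0,0,50],[0,0,0,0,0,0,50]]]}}

```text
time: 37.33
position: [0.5081, 0.1037, 0.0467]
tool_rot: [-0.095, 1.568, 0.095]
ft_force: [0.0, -0.4, -1.2]
grip_width: 0.685
```

Call:
{"api": "servo_tool", "payload": {"commands": [[[0,0,0,0,-1,0,50],[0,0,0,0,-2,0,50],[0,0,0,0,-3,0,50],[0,0,0,0,-3,0,50]]]}}

```text
time: 37.83
position: [0.5083, 0.1005, 0.0466]
tool_rot: [-0.095, 1.569, 0.095]
ft_force: [-0.5, 0.8, -0.8]
grip_width: 0.688
```

Call:
{"api": "servo_tool", "payload": {"commands": [[[0,0,0,0,-0.7,0,50],[0,0,0,0,-1.5,0,50],[0,0,0,0,-1.5,0,50]]]}}

```text
time: 38.2
position: [0.5085, 0.0996, 0.0467]
tool_rot: [-0.095, 1.568, 0.096]
ft_force: [-0.2, 1.5, -1.1]
grip_width: 0.687
```

Call:
{"api": "servo_tool", "payload": {"commands": [[[0,0,0,0,-0.7,0,50],[0,0,0,0,-1.5,0,50],[0,0,0,0,-1.5,0,50]]]}}

```text
time: 38.58
position: [0.5087, 0.0978, 0.0466]
tool_rot: [-0.095, 1.568, 0.095]
ft_force: [1.1, 3.0, -2.5]
grip_width: 0.686
```

Call:
{"api": "servo_tool", "payload": {"commands": [[[0,0,0,0,-0.7,0,50],[0,0,0,0,-1,0,50],[0,0,0,0,-1,0,50]]]}}

```text
time: 38.95
position: [0.5088, 0.0974, 0.0467]
tool_rot: [-0.095, 1.568, 0.096]
ft_force: [0.7, 6.1, -1.6]
grip_width: 0.687
```

Call:
{"api": "servo_tool", "payload": {"commands": [[[0,0,0,0.5,0.7,0,50],[0,0,0,0.5,0.7,0,72],[0,0,0,0.5,0.7,0,80],[0,0,0,0.5,0.7,0,84],[0,0,0,-50,0.7,0,84]]]}}

```text
time: 39.58
position: [0.5054, 0.0961, 0.0938]
tool_rot: [-0.098, 1.577, 0.092]
ft_force: [0.8, 0.7, 0.5]
grip_width: 0.955
```

Call:
{"api": "servo_tool", "payload": {"commands": [[[0,0,0,-60,-10,0,80],[0,0,0,-110,-50,-5,80],[0,0,0,-130,-110,-12,80],[0,0,0,-130,-170,-20,80],[0,0,0,-130,-230,-28,80]]]}}

```text
time: 40.2
position: [0.5084, -0.1367, 0.2273]
tool_rot: [-0.095, 1.567, 0.095]
ft_force: [1.7, -0.0, -0.4]
grip_width: 0.918
```

Call:
{"api": "servo_tool", "payload": {"commands": [[[0,0,0,0,-60,-7,80],[0,0,0,0,-120,-15,80],[0,0,0,0,-180,-22,80],[0,0,0,0,-225,-28,80],[0,0,0,0,-225,-28,80]]]}}

```text
time: 40.83
position: [0.5051, -0.3663, 0.2263]
tool_rot: [-0.091, 1.572, 0.086]
ft_force: [-0.5, 0.9, -0.1]
grip_width: 0.916
```

Call:
{"api": "servo_tool", "payload": {"commands": [[[0,0,0,0,0,0,80],[0,0,0,0,0,0,80]]]}}

```text
time: 41.08
position: [0.5088, -0.3592, 0.2265]
tool_rot: [-0.096, 1.568, 0.098]
ft_force: [0.4, -0.4, 0.2]
grip_width: 0.916
```

```bash
python3 - <<'E'
from h import *
im,i=shot('wrist','w6.png'); np.save('i6',i)
rollers(im,i,roi=(100,0,450,235),amin=200)
t,it=shot('top','top2.png')
k=np.zeros(t.shape[:2],bool);k[150:330,150:440]=1
go((487,-387,6,-6))
cv2.imwrite('pics/m6.png',cv2.resize(np.hstack([im,cv2.resize(t[130:330,150:430],None,fx=2,fy=2.1)]),(800,300)))
E
```

```text
[261. 209.] xy [ 486.1 -386.5] LxW 58 35 ang -6.0
[443. 122.] xy [ 689.2 -254.4] LxW 32 14 ang -43.0
t 41.2 pos [ 508.7 -359.5  226.7] yaw 7.1 w 79.8 F [-0.3  0.7 -0.6]
 row [13.1  0.  -0.1] [220.6 -24.8 -25.2] dyaw -13.1
```

View pics/m6.png

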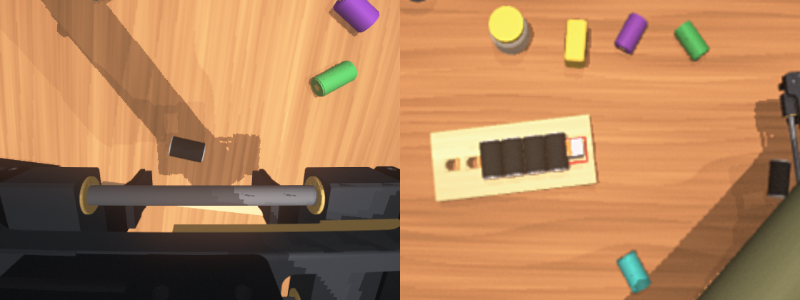

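Four rollers stand close from the dog, and the fifth is at (486.5,-386.8), angle -6. Picking it.

Call:
{"api": "servo_tool", "payload": {"commands": [[[6,0,0,30,-12,-12,80],[13,0,0,80,-25,-25,80],[13,0,0,120,-25,-25,80],[13,0,0,140,-25,-25,80],[13,0,0,140,-25,-25,80]]]}}

```text
time: 41.8
position: [0.4863, -0.3876, 0.0857]
tool_rot: [0.083, 1.571, -0.081]
ft_force: [0.6, -0.6, 0.7]
grip_width: 0.921
```

Call:
{"api": "servo_tool", "payload": {"commands": [[[0,0,0,0,0,0,80],[0,0,0,0,0,0,80],[0,0,0,0,0,0,80]]]}}

```text
time: 42.18
position: [0.4868, -0.3892, 0.0876]
tool_rot: [0.083, 1.568, -0.083]
ft_force: [0.7, -1.0, 0.0]
grip_width: 0.92
```

```bash
python3 -c "
from h import *
go((486.5,-386.8,6,-6))
"
```

```text
t 42.2 pos [ 486.8 -389.2   87.6] yaw -6.1 w 80.0 F [ 0.7 -1.   0. ]
 row [-0.1  0.1  0. ] [81.6  2.4 -0.7] dyaw 0.1
```

Call:
{"api": "servo_tool", "payload": {"commands": [[[0,0,0,50,2.4,-0.5,80],[0,0,0,75,2.4,-0.5,80],[0,0,0,81,2.4,-0.5,80],[0,0,0,81,2.4,-0.5,80],[0,0,0,81,2.4,-0.5,55]]]}}

```text
time: 42.8
position: [0.4868, -0.3873, 0.0071]
tool_rot: [0.082, 1.567, -0.084]
ft_force: [-0.4, -0.2, -0.8]
grip_width: 0.871
```

Call:
{"api": "servo_tool", "payload": {"commands": [[[0,0,0,0,0,0,50],[0,0,0,0,0,0,50],[0,0,0,0,0,0,50]]]}}

```text
time: 43.18
position: [0.4863, -0.3867, 0.0063]
tool_rot: [0.083, 1.568, -0.083]
ft_force: [0.3, 1.2, 4.6]
grip_width: 0.69
```

Call:
{"api": "servo_tool", "payload": {"commands": [[[0,0,0,-50,0,0,50],[0,0,0,-100,0,0,50],[0,0,0,-150,0,0,50],[-6,0,0,-155,40,0,50],[-13,0,0,-155,100,0,50]]]}}

```text
time: 43.8
position: [0.496, -0.2883, 0.1614]
tool_rot: [-0.096, 1.567, 0.093]
ft_force: [0.7, 1.0, -2.0]
grip_width: 0.687
```

Call:
{"api": "servo_tool", "payload": {"commands": [[[0,0,0,0,60,0,50],[0,0,0,0,120,0,50],[0,0,0,0,180,0,50],[0,0,0,0,240,0,50],[0,0,0,0,300,0,50]]]}}

```text
time: 44.42
position: [0.4595, 0.0127, 0.1605]
tool_rot: [-0.094, 1.568, 0.096]
ft_force: [1.3, -0.2, -0.9]
grip_width: 0.69
```

```bash
python3 -c "
from h import *
go(slot(72,155))
"
```

```text
t 44.4 pos [459.5  12.7 160.5] yaw 6.9 w 60.1 F [ 1.3 -0.2 -0.9]
 row [-0.2  0.  -0.1] [  5.7 120.3  60. ] dyaw 0.2
```

Call:
{"api": "servo_tool", "payload": {"commands": [[[0,0,0,0,50,25,50],[0,0,0,0,100,50,50],[0,0,0,20,120,60,50],[0,0,0,60,120,60,50],[0,0,0,80,120,60,50]]]}}

```text
time: 45.05
position: [0.5036, 0.1368, 0.078]
tool_rot: [-0.097, 1.572, 0.094]
ft_force: [-0.2, -0.3, -2.1]
grip_width: 0.687
```

Call:
{"api": "servo_tool", "payload": {"commands": [[[0,0,0,0,0,0,50],[0,0,0,0,0,0,50],[0,0,0,0,0,0,50],[0,0,0,0,0,0,50]]]}}

```text
time: 45.55
position: [0.5059, 0.1373, 0.0815]
tool_rot: [-0.094, 1.567, 0.096]
ft_force: [0.2, -0.6, -1.6]
grip_width: 0.683
```

```bash
python3 -c "
from h import *
go(slot(72,47.5))
"
```

```text
t 45.5 pos [505.9 137.3  81.5] yaw 6.9 w 59.5 F [ 0.2 -0.6 -1.6]
 row [-0.2  0.1 -0. ] [34.   2.1 -1.2] dyaw 0.2
```

Call:
{"api": "servo_tool", "payload": {"commands": [[[0,0,0,10,2,-1,50],[0,0,0,20,2,-1,50],[0,0,0,30,2,-1,50],[0,0,0,33.5,2,-1,50],[0,0,0,33.5,2,-1,50]]]}}

```text
time: 46.18
position: [0.5041, 0.1388, 0.0468]
tool_rot: [-0.095, 1.569, 0.095]
ft_force: [-0.3, -0.7, -0.9]
grip_width: 0.685
```

Call:
{"api": "servo_tool", "payload": {"commands": [[[0,0,0,0,-1,0,50],[0,0,0,0,-2,0,50],[0,0,0,0,-3,0,50],[0,0,0,0,-3.5,0,50]]]}}

```text
time: 46.68
position: [0.5046, 0.136, 0.0472]
tool_rot: [-0.095, 1.568, 0.096]
ft_force: [0.3, 2.2, -0.5]
grip_width: 0.682
```

Call:
{"api": "servo_tool", "payload": {"commands": [[[0,0,0,0,-0.7,0,50],[0,0,0,0,-1.5,0,50],[0,0,0,0,-1.5,0,50]]]}}

```text
time: 47.05
position: [0.5047, 0.1356, 0.0473]
tool_rot: [-0.094, 1.568, 0.097]
ft_force: [-0.6, 5.5, 0.3]
grip_width: 0.686
```

Call:
{"api": "servo_tool", "payload": {"commands": [[[0,0,0,0,-0.7,0,50],[0,0,0,0,-1.5,0,50],[0,0,0,0,-1.5,0,50]]]}}

```text
time: 47.42
position: [0.5048, 0.1349, 0.0478]
tool_rot: [-0.094, 1.568, 0.098]
ft_force: [-2.5, 5.9, 3.2]
grip_width: 0.69
```

Call:
{"api": "servo_tool", "payload": {"commands": [[[0,0,0,1,1,0,50],[0,0,0,1,1,0,72],[0,0,0,1,1,0,80],[0,0,0,1,1,0,84],[0,0,0,-50,1,0,84]]]}}

```text
time: 48.05
position: [0.5017, 0.132, 0.0942]
tool_rot: [-0.098, 1.576, 0.092]
ft_force: [0.8, 0.9, 0.9]
grip_width: 0.949
```

Call:
{"api": "servo_tool", "payload": {"commands": [[[0,0,0,-60,10,5,80],[0,0,0,-110,50,20,70],[0,0,0,-130,105,40,60],[0,0,0,-130,160,60,50],[0,0,0,-130,212,80,50]]]}}

```text
time: 48.68
position: [0.5591, 0.3556, 0.2276]
tool_rot: [-0.095, 1.568, 0.096]
ft_force: [0.5, -0.2, 0.3]
grip_width: 0.601
```

Call:
{"api": "servo_tool", "payload": {"commands": [[[0,0,0,0,0,0,50],[0,0,0,0,0,0,50],[0,0,0,0,0,0,50]]]}}

```text
time: 49.05
position: [0.5592, 0.3515, 0.2275]
tool_rot: [-0.093, 1.568, 0.093]
ft_force: [-0.1, 0.0, -0.1]
grip_width: 0.578
```

```bash
python3 - <<'E'
from h import *
im,i=shot('wrist','w7.png'); np.save('i7',i)
t,it=shot('top','top3.png')
go()
q=proj(i,[[.559,.370,.108]])[0]; print(q)
x,y=int(q[0]),int(q[1]); np.save('o7',[x-45,y-45])
cv2.imwrite('pics/m7.png',np.hstack([cv2.resize(im[y-45:y+45,x-45:x+45],(450,450),interpolation=cv2.INTER_NEAREST),cv2.resize(im,(350,450))]))
E
```

```text
t 49.1 pos [559.1 352.  227.7] yaw 6.8 w 50.1 F [-0.3 -0.4 -0.5]
[284.02112035 187.33812959]
```

View pics/m7.png

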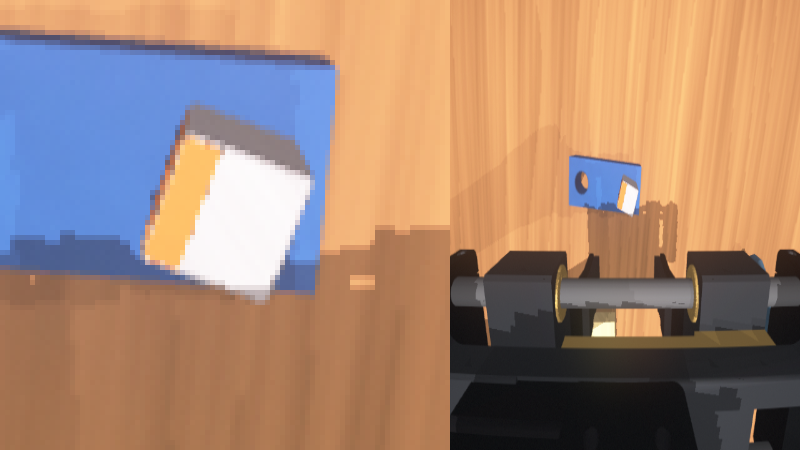

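```bash
python3 - <<'E'
from h import *
i=np.load('i7.npy',allow_pickle=True).item(); o=np.load('o7.npy')
q=cast(i,np.array([[187,134],[145,262],[267,300],[313,180]])/5+o-.4,.108)[:,:2]*1000
c=q.mean(0); e=(q[0]+q[1])/2-c; a=np.degrees(np.arctan2(e[1],e[0])); e2=(q[1]+q[2]-q[0]-q[3])/2; a2=np.degrees(np.arctan2(e2[1],e2[0]))
print(q.round(1),c.round(1),a,a2,np.linalg.norm(q-np.roll(q,1,0),axis=1))
go((c[0],c[1],65,a+90))
print(ctrl.get_state()['joint_positions'].round(2))
t=cv2.imread('pics/top3.png'); it=vision.camera_info('top')
m=t.max(2)<90; k=np.zeros(m.shape,bool);k[190:280,170:300]=1
for b in blobs(m&k,60): print(rect(it,b,.07))
E
```

```text
[[549.5 386.8]
 [544.3 361.8]
 [568.2 357.3]
 [573.8 381. ]] [559.  371.7] 167.9195744241908 -102.50156699630367 [24.98519336 25.45345668 24.2711126  24.43596509]
t 49.1 pos [559.1 352.  227.7] yaw 6.8 w 50.1 F [-0.3 -0.4 -0.5]
 row [-71.1   0.    0. ] [162.7  19.6   2.1] dyaw 71.1
[-0.96  0.36  0.48  1.43 -0.17  1.39 -0.36]
(array([513.58978271,  61.01634598]), 175.89430236816406, 55.11001205444336, -83.40360975265503)
```

Call:
{"api": "servo_tool", "payload": {"commands": [[[10,0,0,0,19.6,2,50],[20,0,0,20,19.6,2,50],[30,0,0,40,19.6,2,50],[40,0,0,60,19.6,2,50],[50,0,0,80,19.6,2,50]]]}}

```text
time: 49.78
position: [0.5584, 0.3726, 0.1471]
tool_rot: [0.594, 1.488, -0.592]
ft_force: [0.4, -0.5, 0.2]
grip_width: 0.577
```

Call:
{"api": "servo_tool", "payload": {"commands": [[[10,0,0,0,0,0,50],[20,0,0,0,0,0,50],[30,0,0,0,0,0,50],[40,0,0,0,0,0,50],[50,0,0,0,0,0,50]]]}}

```text
time: 50.4
position: [0.5584, 0.3726, 0.1477]
tool_rot: [1.254, 1.181, -1.253]
ft_force: [-0.2, 0.6, 1.5]
grip_width: 0.574
```

Call:
{"api": "servo_tool", "payload": {"commands": [[[9,0,0,0,0,0,50],[9,0,0,0,0,0,50],[9,0,0,0,0,0,50],[9,0,0,0,0,0,50]]]}}

```text
time: 50.9
position: [0.5583, 0.3732, 0.1473]
tool_rot: [1.362, 1.103, -1.361]
ft_force: [0.2, -0.2, 0.2]
grip_width: 0.573
```

```bash
python3 -c "
from h import *
go((559,371.7,65,-102.3))
print(ctrl.get_state()['joint_positions'].round(2))
"
```

```text
t 50.9 pos [558.3 373.2 147.3] yaw -102.0 w 49.9 F [ 0.2 -0.2  0.2]
 row [ 0.3 -0.   0. ] [82.3  1.   1.4] dyaw -0.3
[-1.21  0.5   0.79  1.51 -0.37  1.28 -2.15]
```

Call:
{"api": "servo_tool", "payload": {"commands": [[[0.3,0,0,40,1,1.4,50],[0.3,0,0,75,1,1.4,50],[0.3,0,0,81,1,1.4,50],[0.3,0,0,81,1,1.4,40],[0.3,0,0,81,1,1.4,20]]], "newtons": 40}}

```text
time: 51.52
position: [0.5601, 0.3723, 0.068]
tool_rot: [1.369, 1.099, -1.364]
ft_force: [-0.3, 0.3, -0.1]
grip_width: 0.425
```

Call:
{"api": "servo_tool", "payload": {"commands": [[[0,0,0,0,0,0,15],[0,0,0,0,0,0,15],[0,0,0,0,0,0,15],[0,0,0,0,0,0,15]]]}}

```text
time: 52.02
position: [0.5597, 0.372, 0.0674]
tool_rot: [1.368, 1.099, -1.365]
ft_force: [-0.3, -1.1, 6.3]
grip_width: 0.293
```

Call:
{"api": "servo_tool", "payload": {"commands": [[[0,0,0,-50,0,0,15],[0,0,0,-100,0,0,15],[0,0,0,-160,0,0,15],[-10,0,0,-165,0,0,15],[-20,0,0,-165,0,0,15]]]}}

```text
time: 52.65
position: [0.5591, 0.3721, 0.2321]
tool_rot: [1.108, 1.272, -1.105]
ft_force: [-0.2, -0.1, -2.4]
grip_width: 0.295
```

Call:
{"api": "servo_tool", "payload": {"commands": [[[-10,0,0,0,0,0,15],[-20,0,0,0,0,0,15],[-30,0,0,0,0,0,15],[-40,0,0,0,0,0,15],[-50,0,0,0,0,0,15]]]}}

```text
time: 53.28
position: [0.5585, 0.3717, 0.2304]
tool_rot: [0.438, 1.527, -0.439]
ft_force: [-0.5, 0.2, -0.8]
grip_width: 0.293
```

Call:
{"api": "servo_tool", "payload": {"commands": [[[-10,0,0,0,0,0,15],[-20,0,0,0,0,0,15],[-30,0,0,0,0,0,15],[-39,0,0,0,0,0,15],[-39,0,0,0,0,0,15]]]}}

```text
time: 53.9
position: [0.5586, 0.3716, 0.2305]
tool_rot: [-0.09, 1.57, 0.089]
ft_force: [-0.1, 0.8, -1.0]
grip_width: 0.298
```

```bash
python3 -c "
from h import *
go((*slot(105,0)[:2],225,7.1),(slot(30,0)[0],slot(30,0)[1],225,7.1))
"
```

```text
t 53.9 pos [558.6 371.6 230.5] yaw 6.5 w 25.9 F [-0.1  0.8 -1. ]
 row [-0.6 -0.   0. ] [   5.6 -191.6  -80.5] dyaw 0.6
 row [0. 0. 0.] [  0. -75.   0.] dyaw 0.0
```

Call:
{"api": "servo_tool", "payload": {"commands": [[[-0.6,0,0,0,-52,-16,15],[-0.6,0,0,0,-104,-32,15],[-0.6,0,0,0,-156,-48,15],[-0.6,0,0,0,-208,-64,15],[-0.6,0,0,0,-257,-80.5,15]]]}}

```text
time: 54.52
position: [0.5081, 0.1051, 0.2309]
tool_rot: [-0.096, 1.569, 0.096]
ft_force: [0.2, -0.3, -1.7]
grip_width: 0.299
```

Call:
{"api": "servo_tool", "payload": {"commands": [[[0,0,0,0,0,0,15],[0,0,0,0,0,0,15],[0,0,0,0,0,0,15],[0,0,0,0,0,0,15]]]}}

```text
time: 55.02
position: [0.5086, 0.1084, 0.2308]
tool_rot: [-0.101, 1.569, 0.1]
ft_force: [0.9, 0.2, -0.8]
grip_width: 0.296
```

```bash
python3 - <<'E'
from h import *
im,i=shot('wrist','w8.png'); np.save('i8',i)
go()
cv2.imwrite('pics/m8.png',cv2.resize(im[60:270,170:400],None,fx=2.8,fy=2.8,interpolation=cv2.INTER_CUBIC))
E
```

```text
t 55.1 pos [508.6 108.1 230.8] yaw 7.3 w 25.5 F [ 0.1 -0.1 -1.1]
```

View pics/m8.png

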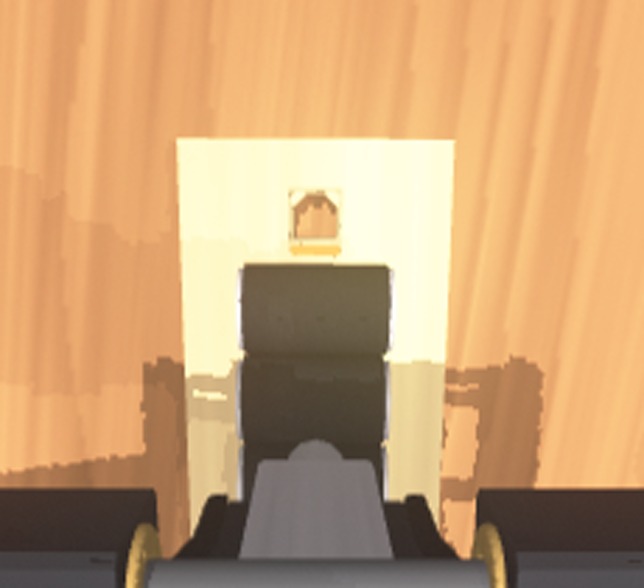

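```bash
python3 - <<'E'
from h import *
i=np.load('i8.npy',allow_pickle=True).item()
f=lambda x,y:[170+x/2.8-.3,60+y/2.8-.3]
hole=cast(i,[f(316,214)],.04)[0]*1000; ed=cast(i,[f(177,139),f(453,139)],.04)*1000
print('hole',hole,'slot105',slot(105,0)[:2],'edge',ed, 'edge-based', (ed.mean(0)[:2]-30*U))
L=cast(i,[f(258,460),f(376,460)],.2094)[:,:2]*1000; c=L.mean(0)-13*U; print('dog',c,'len',np.linalg.norm(L[1]-L[0]),'ang',np.degrees(np.arctan2(*(L[1]-L[0])[::-1])))
s,p,r=now(); print('dog off',c-p[:2]*1000, 'roller face s', (cast(i,[f(318,264)],.058)[0,:2]*1000-O)@U)
E
```

```text
hole [500.81335331 172.64186398  40.        ] slot105 (np.float64(500.42199999999997), np.float64(172.0915)) edge [[442.30505574 194.53259266  40.        ]
 [551.07379092 208.53414707  40.        ]] edge-based [500.39742333 171.76436986]
dog [509.38061346 107.58261891] len 26.624466833791388 ang 7.340568642743112
dog off [ 0.78366    -0.53707243] roller face s 86.66981540037061
```

```bash
python3 -c "
from h import *
go((500.2,172.8,110,7.1))
"
```

```text
t 55.1 pos [508.6 108.1 230.8] yaw 7.3 w 25.5 F [ 0.1 -0.1 -1.1]
 row [ 0.2 -0.   0. ] [ 1.208e+02  6.530e+01 -1.000e-01] dyaw -0.2
```

Call:
{"api": "servo_tool", "payload": {"commands": [[[0.2,0,0,0,45,0,15],[0.2,0,0,20,65,0,15],[0.2,0,0,70,65,0,15],[0.2,0,0,110,65,0,15],[0.2,0,0,120,65,0,15]]]}}

```text
time: 55.7
position: [0.4985, 0.1713, 0.1085]
tool_rot: [-0.099, 1.573, 0.095]
ft_force: [-0.3, -0.8, -0.2]
grip_width: 0.296
```

Call:
{"api": "servo_tool", "payload": {"commands": [[[0,0,0,0,0,0,15],[0,0,0,0,0,0,15],[0,0,0,0,0,0,15],[0,0,0,0,0,0,15]]]}}

```text
time: 56.2
position: [0.5009, 0.172, 0.112]
tool_rot: [-0.096, 1.567, 0.097]
ft_force: [-0.3, -0.5, 0.0]
grip_width: 0.293
```

```bash
python3 -c "
from h import *
go((500.2,172.8,100,7.1))
"
```

```text
t 56.2 pos [500.9 172.  112. ] yaw 7.0 w 25.5 F [-0.3 -0.5  0. ]
 row [-0.1  0.1 -0.1] [12.   0.9 -0.7] dyaw 0.1
```

Call:
{"api": "servo_tool", "payload": {"commands": [[[0,0,0,6,0.9,-0.6,15],[0,0,0,12,0.9,-0.6,15],[0,0,0,18,0.9,-0.6,15],[0,0,0,24,0.9,-0.6,15],[0,0,0,28,0.9,-0.6,15]]]}}

```text
time: 56.82
position: [0.4995, 0.1723, 0.0825]
tool_rot: [-0.097, 1.569, 0.096]
ft_force: [-0.1, 0.5, -1.0]
grip_width: 0.293
```

Call:
{"api": "servo_tool", "payload": {"commands": [[[0,0,0,0,0,0,15]]]}}

```text
time: 56.95
position: [0.4995, 0.1723, 0.0826]
tool_rot: [-0.097, 1.569, 0.096]
ft_force: [0.6, -0.4, -0.6]
grip_width: 0.298
```

Shank is 15 mm in with no force; pushing home.

Call:
{"api": "servo_tool", "payload": {"commands": [[[0,0,0,6,0,0,15],[0,0,0,12,0,0,15],[0,0,0,18,0,0,15],[0,0,0,22,0,0,15],[0,0,0,24,0,0,15]]]}}

```text
time: 57.58
position: [0.4996, 0.1725, 0.0614]
tool_rot: [-0.096, 1.571, 0.097]
ft_force: [-10.7, -2.4, 29.1]
grip_width: 0.298
```

Call:
{"api": "servo_tool", "payload": {"commands": [[[0,0,0,0,0,0,15],[0,0,0,0,0,0,15]]]}}

```text
time: 57.82
position: [0.4995, 0.1725, 0.0614]
tool_rot: [-0.096, 1.57, 0.097]
ft_force: [-8.9, -2.7, 19.7]
grip_width: 0.294
```

Home at exactly z 61.4. Releasing, backing off and checking.

Call:
{"api": "servo_tool", "payload": {"commands": [[[0,0,0,-2,0,0,50],[0,0,0,-2,0,0,50],[0,0,0,-2,0,0,50],[0,0,0,-40,0,0,55],[0,0,0,-100,0,0,60]]]}}

```text
time: 58.45
position: [0.4981, 0.1719, 0.1581]
tool_rot: [-0.099, 1.573, 0.094]
ft_force: [1.8, 0.8, 0.3]
grip_width: 0.653
```

Call:
{"api": "servo_tool", "payload": {"commands": [[[0,0,0,-40,-20,0,60],[0,0,0,-70,-60,0,60],[0,0,0,-80,-120,0,60],[0,0,0,-80,-180,0,60],[0,0,0,-80,-240,0,60]]]}}

```text
time: 59.08
position: [0.5293, -0.0674, 0.2392]
tool_rot: [-0.096, 1.567, 0.097]
ft_force: [0.1, -0.0, -0.6]
grip_width: 0.692
```

Call:
{"api": "servo_tool", "payload": {"commands": [[[0,0,0,0,-40,0,60],[0,0,0,0,-40,0,60],[0,0,0,0,-40,0,60],[0,0,0,0,-40,0,60]]]}}

```text
time: 59.58
position: [0.5341, -0.1036, 0.2388]
tool_rot: [-0.098, 1.569, 0.099]
ft_force: [-1.2, -0.5, 0.1]
grip_width: 0.688
```

```bash
python3 - <<'E'
from h import *
im,i=shot('wrist','w9.png'); s,_=shot('scene','s9.png'); t,_=shot('top','t9.png')
go()
cv2.imwrite('pics/m9.png',np.hstack([cv2.resize(im[0:240,160:400],(400,400)),cv2.resize(s[190:260,250:400],(400,400*70//150)) if 0 else cv2.resize(s[170:270,250:400],(400,400))]))
E
```

```text
t 59.7 pos [ 534.1 -104.2  239. ] yaw 7.2 w 60.2 F [ 0.5 -0.  -0.4]
```

View pics/m9.png

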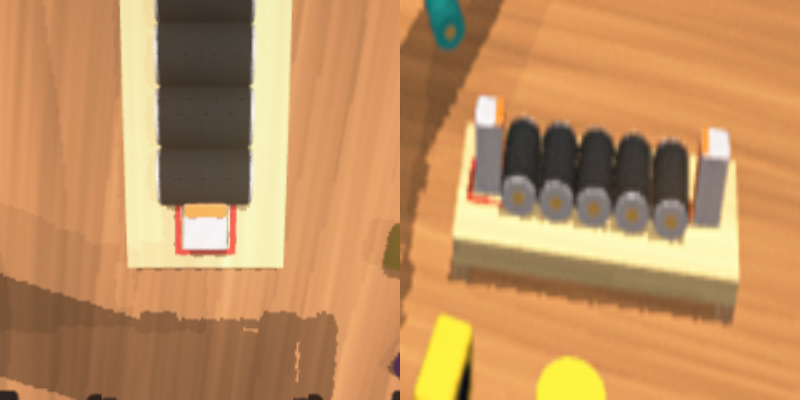

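```bash
python3 -c "
from bench import close_job
print(close_job())"
```

```text
the job is handed in; nothing more can be done
None
```

The row is closed and the job is handed in at about 60 s. One dog stands home in the red-edged hole, all five black rollers lie close together across the board, and the other dog is home in hole 5. No moves were made on the jar, the tape measure or the coloured look-alikes.

- **Dogs:** each dog went down with no resistance and stopped at the height worked out for its shoulder on the board, with about 20 N on the wrist. Each dog's flat side faces the row.
- **Row:** the last wrist and scene pictures show both dogs upright and the five rollers side by side. The small gap left at the second dog looks like the allowed play. The last roller's far side measured about 87 mm along the board, against 92 mm for the dog's face, so that gap could be nearer 5 mm than 4.
- **Disagreements:** the tool stood 2–7 mm further towards the red dog than my board estimate gave when each of the first four rollers was pressed in. The top and wrist cameras also differed by about 2–4 mm. Pressing each roller in until it met its neighbour made up for both.
- **Knocks:** I noticed no roller knocked aside during the run.

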